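Stand the panel light up on its kickstand

TASK

The panel light lies face down on the worktop. Swing its folding leg out as far as it goes, then stand the light upright on its rubber base strip and the leg, with its lamp face pointing straight at the carburettor and its base 10 to 20 cm from the middle of the carburettor. Set it down gently, let go, and leave the carburettor, connecting rod, gasket carton and screwdriver where they are.

Things in the scene. Friction and masses are not known exactly. Their poses are not given: they have to be found in the camera images.
- lamp: grey LED panel light 140 x 110 x 18 mm, 0.3 to 0.65 kg: white lamp face, leg on its back, black rubber strip on its base edge, steel carrying bow past its top edge. Origin: centre of lamp face. x: base edge (-70 mm) to top edge (+70); y: width; z: out of the back (18 mm). Starts face down, z up. Tipped up by the bow over its base edge, its face looks the way its top edge pointed at the start
- lamp_handle (a point): middle of the bow's straight round steel bar, 12 mm thick, 88 mm long along the lamp's y, at x = 108, z = 16 mm in the lamp's frame (16 mm above the worktop at the start); 32 mm clear between it and the slab. With the light standing, it is about 0.17 m above the worktop and 60 mm behind the base corner
- lamp_base (a point): middle of the base edge's back corner, at x = -70, z = 18 mm in the lamp's frame; the light stands on this corner and the leg's foot, leaning back about 0.35 rad, leg behind
- leg_hinge (a point): the leg's hinge axis, parallel to the lamp's y, at x = 45, z = 24 mm in the lamp's frame
- leg_foot (a point): centre of the leg's orange foot, a cylinder 16 mm thick, 26 mm long along the lamp's y, with flat ends by which it can be pinched; 107 mm from the hinge axis. Folded, it lies at x = -62, z = 27 mm in the lamp's frame, 1 mm clear of the slab's back. The aluminium leg is 18 mm wide and 6 mm thick
- leg (a joint): the folding leg: 0 = folded flat on the back, 0.75 rad = against its stop, fully open; it swings up and away from the back and stays where it is left (stiff hinge, about 0.09 N m, 1 N at the foot). The stop carries the load; pulling on past it lifts the light
- carburettor: grey metal carburettor standing on the worktop, 82 x 90 x 109 mm, 0.75 kg, loose; origin at the centre of its underside
- con_rod: grey steel connecting rod lying flat, 82 x 172 x 20 mm, loose bystander; origin at the centre of its underside
- gasket_box: brown flat carton, 100 x 70 x 23 mm, loose bystander; origin at the centre of its underside
- screwdriver: small screwdriver with a black handle, 165 x 24 x 22 mm, loose bystander lying flat; origin at the centre of its underside

How it is judged:
On the way:
1. the leg is swung out to its stop (value of joint leg above 0.68 rad), for 0.2 s.
At the end, for the whole second after the job is handed in: Leg open beyond 0.68 rad; light released, at rest, within 0.5 rad of vertical, base corner below 12 mm and foot centre below 20 mm; carburettor's middle in front of the lamp face, within 35 mm sideways of the light's centre plane and 100 to 200 mm from the middle of its base edge (value of joint leg above 0.68 rad and angle between lamp's own x axis and vertical below 0.5 rad and height (world z) of lamp_base below 0.012 m and height (world z) of leg_foot below 0.02 m and y of carburettor in the frame of lamp between -0.035 and 0.035 m and z of carburettor in the frame of lamp below -0.05 m and horizontal distance between lamp_base and carburettor between 0.1 and 0.2 m and linear speed of lamp below 0.02 m/s and angular speed of lamp below 0.1 rad/s); the robot touches nothing.
It fails at once if a bystander or the carburettor is moved more than 20 mm (distance of any of carburettor, con_rod, gasket_box, screwdriver from where it was at the start of the episode above 0.02 m).
It fails at once if the light is dropped, slammed down or falls over: faster than 0.5 m/s with its base edge within 20 mm of the worktop (linear speed of lamp above 0.5 m/s and height (world z) of lamp_base below 0.02 m).
It also fails if it takes over 61 s, if anything falls off the work surface, if the arm or the gripper's body presses on something with over 40 N, if the wrist force passes 120 N, or if a joint passes its speed limit or range.

ROBOT

A 6-joint arm with a two-finger parallel gripper is mounted at the origin on a cart in front of the work surface, level with it; the furniture and walls round the work are solid. World frame = base frame: x ahead of the robot, y to its left, z up, the work surface at z = 0. Lengths are in m, angles in rad, forces in N, time in s.
With the tool pointing down it reaches from about 0.325 to 0.775 m from the base axis. Payload 5.5 kg.
Tool frame: the origin (TCP) lies midway between the tips of the shut fingers; the grasp point (between the pads) lies 19 mm behind it; z points along the fingers, y is the direction in which the jaws open and shut (so a half turn about z gives the same grasp; the last joint's range is limited). The gripper opens to 88 mm and grips with 3 to 60 N. Pads are 20 mm wide; open, the fingers measure 115 mm over their backs; the gripper's body (75 mm by 178 mm) begins 61 mm behind the grasp point.
Start: joints at [-1.35, 0.091, 1.231, -0, 1.82, -0.057], TCP at [0.165, -0.577, 0.223] pointing down, gripper open.
Joint ranges: [-2.87, 2.87], [-0.86, 2.18], [0.17, 2.46], [-1.51, 4.65], [0.06, 2.69], [-2.65, 2.65]. Speed limits (rad/s): [2.57, 2.57, 3.01, 3.14, 3.14, 3.14].

INTERFACE

Orientations are given as a 3x3 rotation matrix whose columns are the frame's x, y, z axes.
In Python, from rig import manip gives the robot as it stands.
- The arm moves only by the tool drive_tool, never from a script. Its argument "series" is a list that holds one entry, the list of rows, each a list of 7 numbers: the shift along the tool's x, y, z in mm, then the turn, a rotation vector about the tool's x, y, z in degrees, then the closure, from 0 (fully open) to 1 (shut). In form: [[[x, y, z, ax, ay, az, jaw], ...]]. A call has 1 to 5 rows; each row shifts and turns the commanded pose from where the row before left it, along the tool's axes as they then stand; what a row does not reach is not made up. A row lasts 1/12 s, in which the tool goes at most 41.7 mm and 7.16 degrees, less where a joint would pass 70% of its speed; a pose out of reach is approached as far as the arm can. A call is refused whole if a number of a shift passes 41.7 or a number of a turn 7.16, either way. A call with a gripper value outside its range is refused whole. The fingers move at their own pace and stop on an object; "force" is the grip in N (left out, the last holds). Time passes only in rows, so rows that do not move let the fingers close. It gives the time, the measured TCP pose, the force and the opening at its end, in the units of the state.
- manip.read_state(): the state, without advancing time (a new reading comes with each control period).
- manip.camera(name): name is "scene" or "side" or "wrist"; returns a dict with "frame" (384x512x3 uint8, red, green, blue), "fx", "fy", "cx", "cy" (pixels), "camera_from_world" (4x4, takes a point from world to camera coordinates). Camera axes: x right, y down, z forward; pixel columns grow to the right and rows downward; lengths in m; the calibration is good to about 2 mm. A picture is of the moment at which its call begins. There is no depth.
- manip.close_job(): hands the job in, once; it reports no verdict.
Trained networks look in a picture, given as the dict that the camera call returned (one of the last four; its "shot" number tells which), for a name from the list of things; names that differ only in an ending like _2 or _b are one class to them, and where a whole thing is asked for, a point or a joint stands for the part that bears it (a point fixed in the world has none). Each returns a list of dicts, best first, with "conf" (0 to 1); they miss things now and then, are a little off and sometimes report something else, mostly with a low value. They report only what shows in the picture. A call takes as long as a camera call.
- manip.boxes_of(picture, name): "at" ([column, row] in pixels, amid what is visible of it).
- manip.mark_of(picture, name): "at" ([column, row] in pixels: a listed point, or the origin of a listed thing).
The state is a dict: "time_s": time; "joints": joint angles; "joint_vel": joint speeds; "joint_efforts": joint torques, N m; "tool_pos": TCP position; "ee_rot": TCP orientation; "contact_force": force on the tool from outside, world axes, zero at the start; "moment": the same for the moment, N m; "gripper_width": opening from 0.0 (shut) to 1.0 (fully open).
Only numpy, scipy, OpenCV 4.12 (cv2) and the standard library are available. Lean on these libraries where they do the work, as an engineer would, in place of code of your own. Each camera call takes 0.05 s, during which the arm holds its last target.

## Working session

There is one attempt and no reset: what is moved stays moved. The work goes in short steps, Python scripts to look and compute and a tool call to move; the robot and the scene stay as the last step left them, time stands still between calls to the robot, and variables do not carry over. Pictures are saved under pics/ and viewed, and the job is handed in when it is done.

Besides the shell and the picture viewer there is one more tool, called after "Emit:" as name(argument=value, ...), one argument or row to a line, values as JSON. drive_tool: Moves the arm, as the interface text tells. Its arguments: {"type":"object","properties":{"series":{"type":"array","items":{"type":"array","items":{"type":"array","items":{"type":"number"}}}},"force":{"type":"number"}},"required":["series"]}

```bash
mkdir -p pics; ls
cat > h.py <<'E'
import numpy as np, cv2
from rig import manip
def shot(cam,name):
    p=manip.camera(cam); cv2.imwrite(f'pics/{name}.png',cv2.cvtColor(p['frame'],cv2.COLOR_RGB2BGR)); return p
def ray(p,uv):
    T=np.array(p['camera_from_world']);R=T[:3,:3];t=T[:3,3]
    d=R.T@np.array([(uv[0]-p['cx'])/p['fx'],(uv[1]-p['cy'])/p['fy'],1]);return -R.T@t,d/np.linalg.norm(d)
def atz(p,uv,z):
    o,d=ray(p,uv);return o+d*(z-o[2])/d[2]
def tri(obs):
    A=np.zeros((3,3));b=np.zeros(3)
    for p,uv in obs:
        o,d=ray(p,uv);M=np.eye(3)-np.outer(d,d);A+=M;b+=M@o
    return np.linalg.solve(A,b)
def proj(p,X):
    T=np.array(p['camera_from_world']);c=T[:3,:3]@X+T[:3,3];return [p['fx']*c[0]/c[2]+p['cx'],p['fy']*c[1]/c[2]+p['cy']]
E
python3 - <<'E'
from h import *
np.set_printoptions(precision=3,suppress=True)
P={}
for c in ['scene','side','wrist']:
    P[c]=p=shot(c,c+'0')
    o,_=ray(p,(0,0));print(c,o)
Z=dict(lamp=0,lamp_handle=.016,lamp_base=.018,leg_hinge=.024,leg_foot=.027,carburettor=0,con_rod=0,gasket_box=0,screwdriver=0)
for n,z in Z.items():
    obs=[]
    for c in P:
        r=manip.mark_of(P[c],n)
        for q in r[:2]: print(n,c,np.round(q['at']),round(q['conf'],2),atz(P[c],q['at'],z))
        if r and r[0]['conf']>.5: obs.append((P[c],r[0]['at']))
    if len(obs)>1: print('   tri',tri(obs))
print(manip.read_state())
E
```

```text
pics
scene [ 0.217 -0.43   0.707]
side [0.122 0.641 0.741]
wrist [ 0.229 -0.558  0.384]
lamp scene [275. 263.] 0.84 [ 0.467 -0.138  0.   ]
lamp side [321. 174.] 0.94 [ 0.456 -0.128  0.   ]
lamp side [318. 194.] 0.54 [ 0.424 -0.056  0.   ]
   tri [ 0.464 -0.136 -0.007]
lamp_handle scene [227. 237.] 0.8 [ 0.413 -0.036  0.016]
lamp_handle side [314. 192.] 0.75 [ 0.431 -0.04   0.016]
lamp_handle side [322. 152.] 0.63 [ 0.492 -0.197  0.016]
   tri [ 0.421 -0.035  0.019]
lamp_base scene [303. 273.] 0.81 [ 0.493 -0.193  0.018]
lamp_base scene [195. 221.] 0.6 [0.373 0.037 0.018]
lamp_base side [320. 151.] 0.87 [ 0.499 -0.199  0.018]
   tri [ 0.494 -0.194  0.022]
leg_hinge scene [257. 248.] 0.79 [ 0.447 -0.098  0.024]
leg_hinge side [320. 176.] 0.84 [ 0.444 -0.098  0.024]
   tri [ 0.446 -0.098  0.024]
leg_foot side [322. 151.] 0.48 [ 0.489 -0.192  0.027]
carburettor scene [224. 160.] 0.6 [0.532 0.178 0.   ]
carburettor side [223. 232.] 0.92 [0.551 0.189 0.   ]
   tri [ 0.544  0.187 -0.006]
con_rod scene [341. 201.] 0.98 [ 0.693 -0.09   0.   ]
con_rod side [248. 151.] 0.82 [ 0.685 -0.099  0.   ]
   tri [ 0.685 -0.095  0.006]
gasket_box scene [176. 184.] 0.76 [0.392 0.173 0.   ]
gasket_box side [283. 257.] 0.8 [0.393 0.171 0.   ]
   tri [0.392 0.172 0.002]
screwdriver scene [195. 223.] 0.72 [0.376 0.046 0.   ]
screwdriver side [320. 227.] 0.83 [0.366 0.045 0.   ]
   tri [0.371 0.045 0.001]
{'time_s': 1.5, 'joints': array([-1.35 ,  0.091,  1.231,  0.   ,  1.82 , -0.057]), 'joint_vel': array([ 0.001,  0.002,  0.   ,  0.001, -0.   ,  0.   ]), 'joint_efforts': array([ -0.001, -44.618, -40.65 ,   0.07 ,   0.02 ,  -0.   ]), 'tool_pos': array([ 0.165, -0.577,  0.223]), 'ee_rot': array([[ 0.962,  0.274,  0.   ],
       [ 0.274, -0.962,  0.   ],
       [ 0.   , -0.   , -1.   ]]), 'contact_force': array([ 0.34 , -1.199,  1.13 ]), 'moment': array([-0.033,  0.076,  0.037]), 'gripper_width': 1.0041764607273314}
```

View pics/scene0.png

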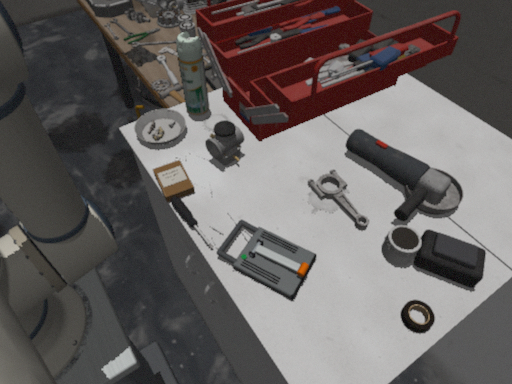

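View pics/side0.png

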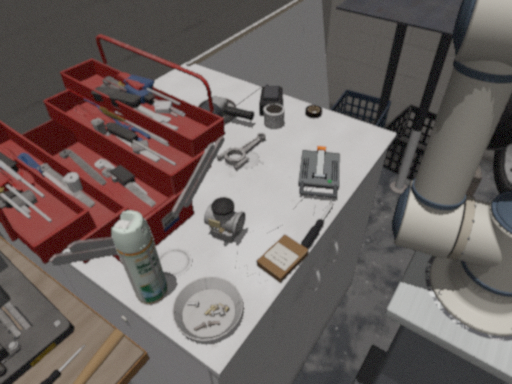

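The scene shows the lamp at about (275,263) px with its orange foot at (303,268). The bow points toward the carburettor side, at (225,240). The screwdriver tip at (213,247) lies close to the bow. The side view agrees with this. I'll move above the lamp for a close look.

```bash
cat >> h.py <<'E'
from scipy.spatial.transform import Rotation as Ro, Slerp
def down(yawx):
    a=np.radians(yawx);c,s=np.cos(a),np.sin(a);return np.array([[c,s,0],[s,-c,0],[0,0,-1.]])
def plan(pos,R,n,p0=None,R0=None,jaw=0):
    s=manip.read_state()
    p=np.array(s['tool_pos'] if p0 is None else p0,float);Rc=np.array(s['ee_rot'] if R0 is None else R0)
    rv=Ro.from_matrix(Rc.T@R).as_rotvec();pos=np.array(pos)
    p0=p.copy();R0=Rc.copy()
    for k in range(1,n+1):
        Rn=R0@Ro.from_rotvec(rv*k/n).as_matrix();pn=p0+(pos-p0)*k/n
        d=Rc.T@(pn-p)*1000;r=np.degrees(Ro.from_matrix(Rc.T@Rn).as_rotvec())
        d=np.round(d,1);r=np.round(r,2)
        print('['+','.join(f'{v:g}' for v in [*d,*r,jaw])+'],',end='\n' if k%5==0 else ' ')
        p=p+Rc@d/1000;Rc=Rc@Ro.from_rotvec(np.radians(r)).as_matrix()
    print('\nend',p.round(4))
E
python3 - <<'E'
from h import *
plan([.48,-.165,.2],down(114.7),15)
E
```

```text
[27.8,-20.6,1.5,-0,-0,-6.59,0], [29.9,-17.4,1.5,-0,-0,-6.58,0], [31.7,-13.8,1.5,-0,-0,-6.59,0], [33.1,-10,1.5,-0,-0,-6.58,0], [34.1,-6.2,1.5,-0,-0,-6.59,0],
[34.5,-2.2,1.6,-0,-0,-6.58,0], [34.5,1.7,1.5,-0,-0,-6.59,0], [34.2,5.7,1.5,0,-0,-6.59,0], [33.2,9.5,1.5,0,-0,-6.58,0], [31.9,13.4,1.5,0,-0,-6.59,0],
[30.2,16.8,1.5,0,-0,-6.58,0], [28.1,20.3,1.5,0,-0,-6.59,0], [25.5,23.3,1.5,0,-0,-6.58,0], [22.8,26.1,1.5,0,-0,-6.59,0], [19.5,28.5,1.5,0,-0,-6.58,0],

end [ 0.48  -0.165  0.2  ]
```

Emit:
drive_tool(
  series=[
    [[27.8, -20.6, 1.5, 0, 0, -6.59, 0], [29.9, -17.4, 1.5, 0, 0, -6.58, 0], [31.7, -13.8, 1.5, 0, 0, -6.59, 0], [33.1, -10, 1.5, 0, 0, -6.58, 0], [34.1, -6.2, 1.5, 0, 0, -6.59, 0]],
  ],
)

```text
time_s: 1.92
tool_pos: [0.2703, -0.4383, 0.2151]
ee_rot: [[0.654, 0.756, 0.0], [0.756, -0.654, -0.0], [-0.0, 0.0, -1.0]]
contact_force: [0.6, 0.5, -0.3]
gripper_width: 1.001
```

Emit:
drive_tool(
  series=[
    [[34.5, -2.2, 1.6, 0, 0, -6.58, 0], [34.5, 1.7, 1.5, 0, 0, -6.59, 0], [34.2, 5.7, 1.5, 0, 0, -6.59, 0], [33.2, 9.5, 1.5, 0, 0, -6.58, 0], [31.9, 13.4, 1.5, 0, 0, -6.59, 0]],
  ],
)

```text
time_s: 2.33
tool_pos: [0.3756, -0.3009, 0.2077]
ee_rot: [[0.138, 0.99, 0.001], [0.99, -0.138, -0.0], [-0.0, 0.001, -1.0]]
contact_force: [0.6, -0.4, 0.6]
gripper_width: 1.001
```

Emit:
drive_tool(
  series=[
    [[30.2, 16.8, 1.5, 0, 0, -6.58, 0], [28.1, 20.3, 1.5, 0, 0, -6.59, 0], [25.5, 23.3, 1.5, 0, 0, -6.58, 0], [22.8, 26.1, 1.5, 0, 0, -6.59, 0], [19.5, 28.5, 1.5, 0, 0, -6.58, 0]],
  ],
)

```text
time_s: 2.75
tool_pos: [0.4808, -0.1634, 0.2003]
ee_rot: [[-0.423, 0.906, 0.001], [0.906, 0.423, -0.0], [-0.001, 0.0, -1.0]]
contact_force: [-0.4, -0.4, -0.5]
gripper_width: 0.997
```

Emit:
drive_tool(
  series=[
    [[0, 0, 0, 0, 0, 0, 0], [0, 0, 0, 0, 0, 0, 0]],
  ],
)

```text
time_s: 2.92
tool_pos: [0.4805, -0.1637, 0.1997]
ee_rot: [[-0.42, 0.908, -0.001], [0.908, 0.42, 0.0], [0.0, -0.001, -1.0]]
contact_force: [0.1, -0.3, -0.1]
gripper_width: 1.002
```

Run:
```python
from h import *
np.set_printoptions(precision=4,suppress=True)
P={}
for c in ['wrist','scene','side']:
    P[c]=p=shot(c,c+'1')
Z=dict(lamp=0,lamp_handle=.016,lamp_base=.018,leg_hinge=.024,leg_foot=.027,carburettor=0,con_rod=0,gasket_box=0,screwdriver=0)
for n,z in Z.items():
    obs=[]
    for c in P:
        r=manip.mark_of(P[c],n)
        for q in r[:1]: print(n,c,np.round(q['at']),round(q['conf'],2),atz(P[c],q['at'],z))
s=manip.read_state();print(s['time_s'],s['tool_pos'],s['ee_rot'],s['contact_force'])
```

```text
lamp wrist [260. 143.] 0.96 [ 0.4637 -0.1383  0.    ]
lamp scene [275. 262.] 0.86 [ 0.4676 -0.1361  0.    ]
lamp side [321. 171.] 0.71 [ 0.4617 -0.1391  0.    ]
lamp_handle wrist [259.  29.] 0.74 [ 0.4185 -0.0413  0.016 ]
lamp_handle scene [230. 235.] 0.59 [ 0.4202 -0.0359  0.016 ]
lamp_handle side [319. 193.] 0.95 [ 0.4182 -0.045   0.016 ]
lamp_base wrist [263. 210.] 0.83 [ 0.4949 -0.1987  0.018 ]
lamp_base scene [304. 274.] 0.88 [ 0.4934 -0.197   0.018 ]
lamp_base side [320. 148.] 0.71 [ 0.5033 -0.2097  0.018 ]
leg_hinge wrist [262.  99.] 0.65 [ 0.447  -0.0971  0.024 ]
leg_hinge scene [256. 248.] 0.77 [ 0.4458 -0.0978  0.024 ]
leg_hinge side [320. 178.] 0.57 [ 0.44  -0.089  0.024]
leg_foot wrist [261. 204.] 0.92 [ 0.4896 -0.191   0.027 ]
leg_foot scene [299. 267.] 0.77 [ 0.4908 -0.1828  0.027 ]
leg_foot side [324. 150.] 0.69 [ 0.4871 -0.1984  0.027 ]
carburettor scene [224. 159.] 0.64 [0.533  0.1811 0.    ]
carburettor side [225. 233.] 0.55 [0.5458 0.1872 0.    ]
con_rod wrist [468. 191.] 0.56 [ 0.6904 -0.0908  0.    ]
con_rod scene [341. 202.] 0.71 [ 0.6904 -0.0928  0.    ]
con_rod side [245. 152.] 0.67 [ 0.6912 -0.0898  0.    ]
gasket_box scene [176. 182.] 0.97 [ 0.3957  0.1796 -0.    ]
gasket_box side [282. 259.] 0.87 [0.3924 0.1761 0.    ]
screwdriver scene [194. 225.] 0.58 [0.3716 0.0422 0.    ]
screwdriver side [315. 225.] 0.57 [0.3785 0.0453 0.    ]
4.4167 [ 0.48  -0.165  0.2  ] [[-0.4178  0.9086 -0.0001]
 [ 0.9086  0.4178 -0.    ]
 [ 0.     -0.     -1.    ]] [-0.1597 -0.3669 -0.2792]
```

View pics/wrist1.png

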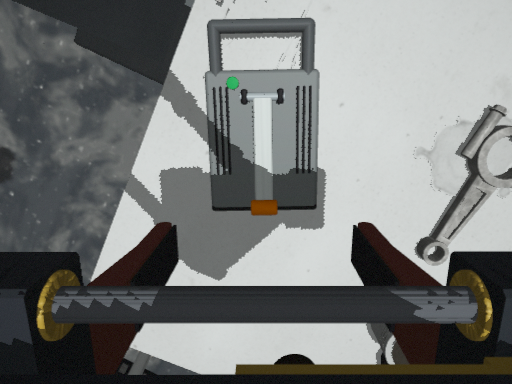

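The wrist view shows the lamp almost aligned with the tool: orange foot at (264,207), hinge at (262,97), bow bar at (261,26). I'll work out its exact pose from these pixels.

Run:
```python
from h import *
np.set_printoptions(precision=4,suppress=True)
p=manip.camera('wrist')
print(proj(p,np.array([.48,-.165,0])))
f=atz(p,(264,207.5),.030);h=atz(p,(261.5,26),.018);g=atz(p,(262.5,97),.024)
print(f,h,g,np.linalg.norm((h-f)[:2]),np.degrees(np.arctan2(*(h-f)[[1,0]])),np.degrees(np.arctan2(*(g-f)[[1,0]])),np.linalg.norm((g-f)[:2]))
d=(h-f)[:2]/np.linalg.norm((h-f)[:2]);print('d',d)
```

```text
[np.float64(264.1357273353503), np.float64(171.3226611578812)]
[ 0.4929 -0.1936  0.03  ] [ 0.42   -0.0397  0.018 ] [ 0.447  -0.0966  0.024 ] 0.17022883537820074 115.37300536742495 115.35875147909589 0.10728460860077838
d [-0.4285  0.9035]
```

Run:
```python
from h import *
plan([.4925,-.193,.08],down(115.4),5)
plan([.4925,-.193,.023],down(115.4),4,[.4925,-.193,.08],down(115.4))
```

```text
[-6.1,-0.1,24,0,0,-0.14,0], [-6.2,-0,24,0,0,-0.14,0], [-6.1,-0.1,24,0,0,-0.14,0], [-6.1,-0.1,24,0,0,-0.14,0], [-6.1,-0.2,24.1,0,0,-0.14,0],

end [ 0.4925 -0.193   0.08  ]
[0,0,14.2,0,0,0,0], [0,0,14.3,0,0,0,0], [0,0,14.2,0,0,0,0], [0,0,14.3,0,0,0,0], 
end [ 0.4925 -0.193   0.023 ]
```

Emit:
drive_tool(
  series=[
    [[-6.1, -0.1, 24, 0, 0, -0.14, 0], [-6.2, 0, 24, 0, 0, -0.14, 0], [-6.1, -0.1, 24, 0, 0, -0.14, 0], [-6.1, -0.1, 24, 0, 0, -0.14, 0], [-6.1, -0.2, 24, 0, 0, -0.14, 0]],
  ],
)

```text
time_s: 4.88
tool_pos: [0.4925, -0.1932, 0.079]
ee_rot: [[-0.429, 0.903, 0.0], [0.903, 0.429, -0.0], [-0.0, 0.0, -1.0]]
contact_force: [-0.2, -0.7, 0.6]
gripper_width: 0.994
```

Emit:
drive_tool(
  series=[
    [[0, 0, 14.2, 0, 0, 0, 0], [0, 0, 14.3, 0, 0, 0, 0], [0, 0, 14.2, 0, 0, 0, 0], [0, 0, 14.3, 0, 0, 0, 0], [0, 0, 0, 0, 0, 0, 0]],
  ],
)

```text
time_s: 5.3
tool_pos: [0.4906, -0.1922, 0.0196]
ee_rot: [[-0.429, 0.903, -0.005], [0.903, 0.429, 0.002], [0.004, -0.003, -1.0]]
contact_force: [-0.5, -0.6, -1.1]
gripper_width: 1.001
```

Emit:
drive_tool(
  series=[
    [[0, 0, 0, 0, 0, 0, 0.5], [0, 0, 0, 0, 0, 0, 0.6], [0, 0, 0, 0, 0, 0, 0.7], [0, 0, 0, 0, 0, 0, 0.8], [0, 0, 0, 0, 0, 0, 0.9]],
  ],
  force=10,
)

```text
time_s: 5.72
tool_pos: [0.4929, -0.1932, 0.024]
ee_rot: [[-0.429, 0.903, 0.001], [0.903, 0.429, -0.001], [-0.001, 0.001, -1.0]]
contact_force: [0.5, 0.2, -0.0]
gripper_width: 0.661
```

Emit:
drive_tool(
  series=[
    [[0, 0, 0, 0, 0, 0, 1], [0, 0, 0, 0, 0, 0, 1], [0, 0, 0, 0, 0, 0, 1], [0, 0, 0, 0, 0, 0, 1], [0, 0, 0, 0, 0, 0, 1]],
  ],
)

```text
time_s: 6.13
tool_pos: [0.4926, -0.1929, 0.023]
ee_rot: [[-0.429, 0.903, 0.0], [0.903, 0.429, 0.0], [-0.0, 0.0, -1.0]]
contact_force: [-1.1, -0.1, 0.2]
gripper_width: 0.293
```

Run:
```python
from h import *
p=shot('wrist','w2')
print(manip.read_state())
```

```text
{'time_s': 6.1833, 'joints': array([-4.37750696e-01, -4.52111018e-02,  1.72489219e+00,  8.89968046e-05,
        1.46177133e+00, -8.81062838e-01]), 'joint_vel': array([ 7.54336506e-06, -7.13212847e-04,  4.31210827e-04,  7.33346475e-04,
        1.41682566e-04, -9.39150861e-05]), 'joint_efforts': array([-1.84443626e-01, -3.71544993e+01, -3.89766705e+01, -7.19878566e-02,
        1.67283732e-01,  5.87297964e-04]), 'tool_pos': array([ 0.49252295, -0.19294443,  0.02305707]), 'ee_rot': array([[-4.28925043e-01,  9.03340069e-01,  1.64512501e-04],
       [ 9.03340083e-01,  4.28925046e-01,  2.06810749e-05],
       [-5.18814885e-05,  1.57481367e-04, -9.99999986e-01]]), 'contact_force': array([ 0.54526692, -0.38387303, -0.84037277]), 'moment': array([ 0.02399499, -0.19208289,  0.03099274]), 'gripper_width': 0.2963390216573438}
```

View pics/w2.png

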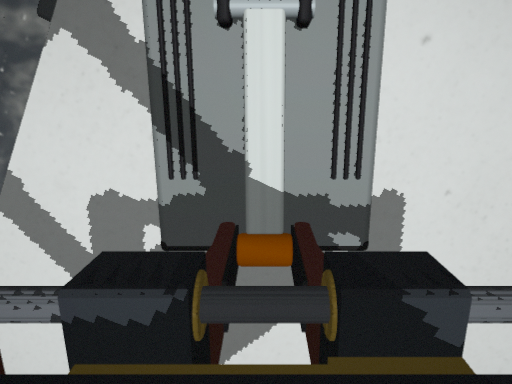

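The wrist view shows the jaws closed on the flat ends of the orange foot at (265,250). The opening reads 0.296, about 26 mm, as it should. Next I'll swing the leg along its arc.

Run:
```python
import numpy as np
a=.028+np.linspace(0,.79,16);x=-107*np.cos(a);z=107*np.sin(a)
for dx,dz in zip(np.diff(x),np.diff(z)):print(f'[{dx:.1f},0,{-dz:.1f},0,0,0,1],',end='')
```

```text
[0.3,0,-5.6,0,0,0,1],[0.6,0,-5.6,0,0,0,1],[0.9,0,-5.6,0,0,0,1],[1.2,0,-5.5,0,0,0,1],[1.5,0,-5.4,0,0,0,1],[1.8,0,-5.4,0,0,0,1],[2.0,0,-5.3,0,0,0,1],[2.3,0,-5.1,0,0,0,1],[2.6,0,-5.0,0,0,0,1],[2.8,0,-4.9,0,0,0,1],[3.1,0,-4.7,0,0,0,1],[3.3,0,-4.5,0,0,0,1],[3.6,0,-4.4,0,0,0,1],[3.8,0,-4.2,0,0,0,1],[4.0,0,-4.0,0,0,0,1],
```

Emit:
drive_tool(
  series=[
    [[0.3, 0, -5.6, 0, 0, 0, 1], [0.6, 0, -5.6, 0, 0, 0, 1], [0.9, 0, -5.6, 0, 0, 0, 1], [1.2, 0, -5.5, 0, 0, 0, 1], [1.5, 0, -5.4, 0, 0, 0, 1]],
  ],
)

```text
time_s: 6.6
tool_pos: [0.4903, -0.1887, 0.0513]
ee_rot: [[-0.429, 0.903, -0.0], [0.903, 0.429, 0.0], [0.0, -0.0, -1.0]]
contact_force: [-0.5, 1.8, -2.3]
gripper_width: 0.297
```

Emit:
drive_tool(
  series=[
    [[1.8, 0, -5.4, 0, 0, 0, 1], [2.0, 0, -5.3, 0, 0, 0, 1], [2.3, 0, -5.1, 0, 0, 0, 1], [2.6, 0, -5.0, 0, 0, 0, 1], [2.8, 0, -4.9, 0, 0, 0, 1]],
  ],
)

```text
time_s: 7.02
tool_pos: [0.4854, -0.1783, 0.0769]
ee_rot: [[-0.429, 0.903, -0.0], [0.903, 0.429, 0.0], [0.0, -0.0, -1.0]]
contact_force: [-0.6, 0.5, -3.3]
gripper_width: 0.296
```

Emit:
drive_tool(
  series=[
    [[3.1, 0, -4.7, 0, 0, 0, 1], [3.3, 0, -4.5, 0, 0, 0, 1], [3.6, 0, -4.4, 0, 0, 0, 1], [3.8, 0, -4.2, 0, 0, 0, 1], [4.0, 0, -4.0, 0, 0, 0, 1]],
  ],
)

```text
time_s: 7.43
tool_pos: [0.4778, -0.1622, 0.0984]
ee_rot: [[-0.429, 0.903, -0.0], [0.903, 0.429, -0.0], [-0.0, -0.0, -1.0]]
contact_force: [-0.8, 0.3, -4.6]
gripper_width: 0.296
```

Emit:
drive_tool(
  series=[
    [[0, 0, 0, 0, 0, 0, 1], [0, 0, 0, 0, 0, 0, 1], [0, 0, 0, 0, 0, 0, 1]],
  ],
)

```text
time_s: 7.68
tool_pos: [0.4783, -0.1627, 0.0985]
ee_rot: [[-0.429, 0.903, 0.001], [0.903, 0.429, -0.001], [-0.001, 0.001, -1.0]]
contact_force: [1.3, -1.4, -2.5]
gripper_width: 0.301
```

Run:
```python
from h import *
p=shot('wrist','w3');q=shot('side','s3')
s=manip.read_state();print(s['contact_force'],s['moment'],s['tool_pos'],s['gripper_width'])
for n in ['lamp_base','leg_foot','lamp_handle','leg_hinge']: print(n,[(m['at'],m['conf']) for m in manip.mark_of(q,n)[:2]])
```

```text
[ 0.72540286 -0.29668955 -2.26433811] [-0.08259689 -0.25379194 -0.05170261] [ 0.47826558 -0.16273554  0.09845241] 0.2934703316295114
lamp_base [([320.2, 143.9], 0.72)]
leg_foot [([324.9, 135.7], 0.55)]
lamp_handle [([313.7, 191.7], 0.7)]
leg_hinge [([316.4, 176.8], 0.68)]
```

View pics/w3.png

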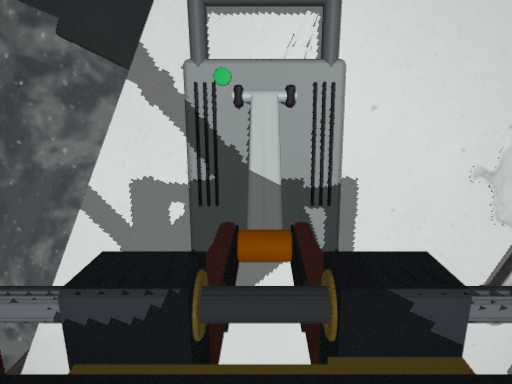

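View pics/s3.png

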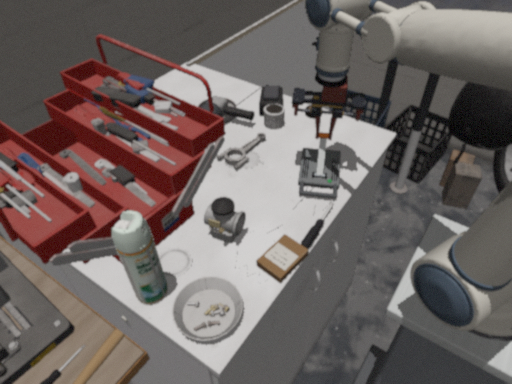

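The leg is up against its stop: the TCP followed the full arc, and the pull rose to 2.5–4.6 N against about 1 N for the hinge alone. The side view shows the leg raised at (325,136). I'll let go, rise, and turn for the bow.

Run:
```python
from h import *
p0=[.4783,-.1627,.1785];
plan([.415,-.045,.19],down(25.4),14,p0,down(115.4))
```

```text
[9.5,-0.5,-0.8,0,0,6.43,0], [9.5,-1.5,-0.8,0,0,6.43,0], [9.1,-2.6,-0.9,0,0,6.43,0], [8.9,-3.6,-0.8,0,0,6.42,0], [8.4,-4.6,-0.8,0,0,6.43,0],
[7.8,-5.5,-0.8,0,0,6.43,0], [7.1,-6.3,-0.9,0,0,6.43,0], [6.5,-7.1,-0.8,0,0,6.43,0], [5.5,-7.7,-0.8,0,0,6.43,0], [4.7,-8.3,-0.8,0,0,6.43,0],
[3.7,-8.8,-0.8,0,0,6.42,0], [2.7,-9.2,-0.9,0,0,6.43,0], [1.6,-9.4,-0.8,0,0,6.43,0], [0.6,-9.5,-0.8,0,0,6.43,0], 
end [ 0.415 -0.045  0.19 ]
```

Emit:
drive_tool(
  series=[
    [[0, 0, 0, 0, 0, 0, 0.6], [0, 0, 0, 0, 0, 0, 0.4], [0, 0, 0, 0, 0, 0, 0.2], [0, 0, 0, 0, 0, 0, 0], [0, 0, 0, 0, 0, 0, 0]],
  ],
)

```text
time_s: 8.4
tool_pos: [0.4779, -0.1624, 0.0983]
ee_rot: [[-0.429, 0.903, -0.0], [0.903, 0.429, 0.0], [0.0, -0.0, -1.0]]
contact_force: [0.2, -0.5, -0.1]
gripper_width: 0.632
```

Emit:
drive_tool(
  series=[
    [[0, 0, -10, 0, 0, 0, 0], [0, 0, -15, 0, 0, 0, 0], [0, 0, -20, 0, 0, 0, 0], [0, 0, -20, 0, 0, 0, 0], [0, 0, -15, 0, 0, 0, 0]],
  ],
)

```text
time_s: 8.82
tool_pos: [0.4782, -0.1626, 0.181]
ee_rot: [[-0.429, 0.903, 0.002], [0.903, 0.429, -0.001], [-0.002, 0.001, -1.0]]
contact_force: [0.6, -1.1, -0.1]
gripper_width: 0.991
```

Emit:
drive_tool(
  series=[
    [[9.5, -0.5, -0.8, 0, 0, 6.43, 0], [9.5, -1.5, -0.8, 0, 0, 6.43, 0], [9.1, -2.6, -0.9, 0, 0, 6.43, 0], [8.9, -3.6, -0.8, 0, 0, 6.42, 0], [8.4, -4.6, -0.8, 0, 0, 6.43, 0]],
  ],
)

```text
time_s: 9.23
tool_pos: [0.4552, -0.12, 0.1834]
ee_rot: [[0.123, 0.992, 0.001], [0.992, -0.123, -0.0], [-0.0, 0.001, -1.0]]
contact_force: [0.3, 0.1, -0.9]
gripper_width: 0.999
```

Emit:
drive_tool(
  series=[
    [[7.8, -5.5, -0.8, 0, 0, 6.43, 0], [7.1, -6.3, -0.9, 0, 0, 6.43, 0], [6.5, -7.1, -0.8, 0, 0, 6.43, 0], [5.5, -7.7, -0.8, 0, 0, 6.43, 0], [4.7, -8.3, -0.8, 0, 0, 6.43, 0]],
  ],
)

```text
time_s: 9.65
tool_pos: [0.4326, -0.078, 0.1874]
ee_rot: [[0.632, 0.775, 0.001], [0.775, -0.632, -0.0], [0.0, 0.001, -1.0]]
contact_force: [-0.8, -0.2, -0.3]
gripper_width: 0.996
```

Emit:
drive_tool(
  series=[
    [[3.7, -8.8, -0.8, 0, 0, 6.42, 0], [2.7, -9.2, -0.9, 0, 0, 6.43, 0], [1.6, -9.4, -0.8, 0, 0, 6.43, 0], [0.6, -9.5, -0.8, 0, 0, 6.43, 0], [0, 0, 0, 0, 0, 0, 0]],
  ],
)

```text
time_s: 10.07
tool_pos: [0.4144, -0.0438, 0.1911]
ee_rot: [[0.905, 0.426, 0.002], [0.426, -0.905, 0.0], [0.001, 0.001, -1.0]]
contact_force: [0.0, -0.0, -0.7]
gripper_width: 1.001
```

Run:
```python
from h import *
np.set_printoptions(precision=4,suppress=True)
manip.camera('scene');manip.camera('scene')
p=shot('wrist','w4');q=shot('scene','c4')
s=manip.read_state();print(s['time_s'],s['tool_pos'],s['ee_rot'])
Z=dict(lamp_handle=.016,lamp_base=.018,leg_hinge=.024,leg_foot=.099,carburettor=0,screwdriver=0)
for n,z in Z.items():
  for P in (p,q): print(n,[(m['at'],round(m['conf'],2),atz(P,m['at'],z)) for m in manip.mark_of(P,n)[:1]])
```

```text
10.2667 [ 0.4148 -0.0451  0.19  ] [[ 0.9022  0.4314  0.0003]
 [ 0.4314 -0.9022 -0.0002]
 [ 0.0002  0.0003 -1.    ]]
lamp_handle [([260.0, 170.0], 0.81, array([ 0.4176, -0.0377,  0.016 ]))]
lamp_handle [([229.5, 238.3], 0.95, array([ 0.4145, -0.0415,  0.016 ]))]
lamp_base [([442.9, 169.4], 0.69, array([ 0.4963, -0.2001,  0.018 ]))]
lamp_base [([290.2, 247.9], 0.74, array([ 0.5075, -0.1336,  0.018 ]))]
leg_hinge [([325.4, 169.9], 0.73, array([ 0.4464, -0.0943,  0.024 ]))]
leg_hinge [([259.2, 245.2], 0.76, array([ 0.455, -0.095,  0.024]))]
leg_foot [([447.9, 182.7], 0.76, array([ 0.484 , -0.1643,  0.099 ]))]
leg_foot [([290.5, 247.1], 0.97, array([ 0.4749, -0.1675,  0.099 ]))]
carburettor []
carburettor [([224.4, 158.3], 0.71, array([0.5354, 0.183 , 0.    ]))]
screwdriver [([166.9, 172.4], 0.92, array([0.3708, 0.0475, 0.    ]))]
screwdriver [([193.5, 222.4], 0.71, array([0.3734, 0.0489, 0.    ]))]
```

View pics/w4.png

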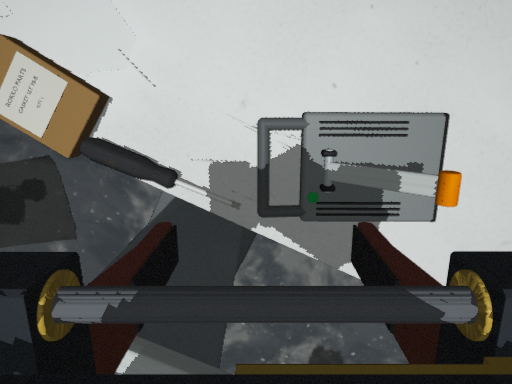

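View pics/c4.png

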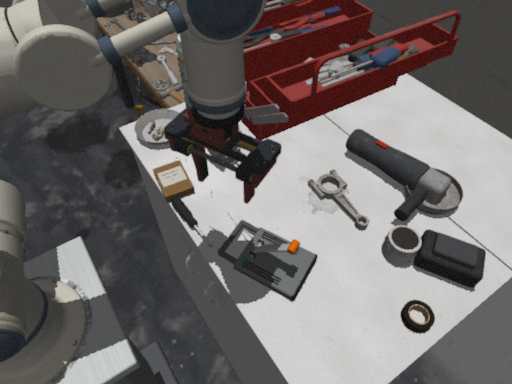

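The wrist view shows the bow bar at (264,167), spanning rows 119–216. The foot is raised at (449,188). The screwdriver tip at (240,206) lies about 28 px from where the outer finger would land if I pre-close the jaws to 30 mm.

Run:
```python
from h import *
np.set_printoptions(precision=4,suppress=True)
p=shot('wrist','w5')
h=atz(p,(264,167.5),.018);b=atz(p,(304,112),.018);b2=atz(p,(304,220),.018);e=atz(p,(448,113),.018);e2=atz(p,(436,221),.018)
print(h,b,b2,e,e2, np.linalg.norm(b-b2),np.linalg.norm(b-e),np.degrees(np.arctan2(*(b-e)[[1,0]])), np.degrees(np.arctan2(*(b-b2)[[1,0]]))); print(atz(p,(240,206),0))
bh=atz(p,(264,119),.018)-atz(p,(264,216),.018);print(np.linalg.norm(bh),np.degrees(np.arctan2(bh[1],bh[0])))
t=[h[0],h[1],.06]
plan(t,down(25.4),5,jaw=.66)
plan([h[0],h[1],.004],down(25.4),5,t,down(25.4),jaw=.66)
```

```text
[ 0.4216 -0.04    0.018 ] [ 0.4857 -0.0514  0.018 ] [ 0.39   -0.1001  0.018 ] [ 0.5431 -0.1748  0.018 ] [ 0.4467 -0.2225  0.018 ] 0.10735173799627304 0.13608796122039402 114.9300986400599 26.942763399623153
[ 0.3703 -0.0359  0.    ]
0.09655866154178791 25.306612552702017
[1.7,-0.3,25.9,-0,0,0,0.66], [1.7,-0.2,26,-0,0,0,0.66], [1.6,-0.3,25.9,-0,0,0,0.66], [1.7,-0.3,26,-0,0,0,0.66], [1.7,-0.2,25.9,-0,0,0,0.66],

end [ 0.4216 -0.04    0.06  ]
[0,0,11.2,0,0,0,0.66], [0,0,11.2,0,0,0,0.66], [0,0,11.2,0,0,0,0.66], [0,0,11.2,0,0,0,0.66], [0,0,11.2,0,0,0,0.66],

end [ 0.4216 -0.04    0.004 ]
```

Emit:
drive_tool(
  series=[
    [[1.7, -0.3, 25.9, 0, 0, 0, 0.66], [1.7, -0.2, 26, 0, 0, 0, 0.66], [1.6, -0.3, 25.9, 0, 0, 0, 0.66], [1.7, -0.3, 26, 0, 0, 0, 0.66], [1.7, -0.2, 15, 0, 0, 0, 0.66]],
  ],
)

```text
time_s: 11.33
tool_pos: [0.4204, -0.0397, 0.0678]
ee_rot: [[0.903, 0.429, -0.003], [0.429, -0.903, 0.001], [-0.003, -0.002, -1.0]]
contact_force: [-0.4, -0.5, -0.2]
gripper_width: 0.662
```

Emit:
drive_tool(
  series=[
    [[0, 0, 10, 0, 0, 0, 0.66], [0, 0, 2, 0, 0, 0, 0.66], [0, 0, 0, 0, 0, 0, 0.66]],
  ],
)

```text
time_s: 11.58
tool_pos: [0.4215, -0.04, 0.0589]
ee_rot: [[0.903, 0.429, -0.001], [0.429, -0.903, 0.0], [-0.0, -0.0, -1.0]]
contact_force: [0.0, -0.2, 0.3]
gripper_width: 0.433
```

Run:
```python
from h import *
p=shot('wrist','w6');s=manip.read_state();print(s['tool_pos'],s['gripper_width'])
```

```text
[ 0.42205623 -0.04009485  0.05983281] 0.3851850635006558
```

View pics/w6.png

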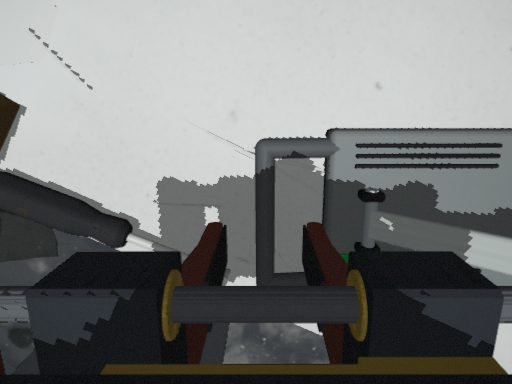

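The wrist view shows the bar at column 265 centred between the fingertips (225 and 307), inside the bow's gap. Next is descending and gripping.

Emit:
drive_tool(
  series=[
    [[0, 0, 14, 0, 0, 0, 0.66], [0, 0, 14, 0, 0, 0, 0.66], [0, 0, 12, 0, 0, 0, 0.66], [0, 0, 8, 0, 0, 0, 0.66], [0, 0, 4, 0, 0, 0, 0.66]],
  ],
)

```text
time_s: 12.05
tool_pos: [0.4215, -0.04, 0.0064]
ee_rot: [[0.903, 0.429, -0.001], [0.429, -0.903, 0.0], [-0.0, -0.0, -1.0]]
contact_force: [-1.0, -0.7, 0.6]
gripper_width: 0.34
```

Emit:
drive_tool(
  series=[
    [[0, 0, 0, 0, 0, 0, 0.8], [0, 0, 0, 0, 0, 0, 0.9], [0, 0, 0, 0, 0, 0, 1], [0, 0, 0, 0, 0, 0, 1], [0, 0, 0, 0, 0, 0, 1]],
  ],
  force=20,
)

```text
time_s: 12.47
tool_pos: [0.4222, -0.04, 0.0078]
ee_rot: [[0.903, 0.429, 0.001], [0.429, -0.903, -0.0], [0.001, 0.001, -1.0]]
contact_force: [0.6, 0.8, 2.3]
gripper_width: 0.13
```

Run:
```python
from h import *
p=shot('wrist','w7');s=manip.read_state();print(s['time_s'],s['tool_pos'],s['gripper_width'],s['contact_force'])
```

```text
12.5167 [ 0.42217244 -0.04004293  0.00776612] 0.12848019582530604 [-0.44483317  0.62919561  2.88227355]
```

View pics/w7.png

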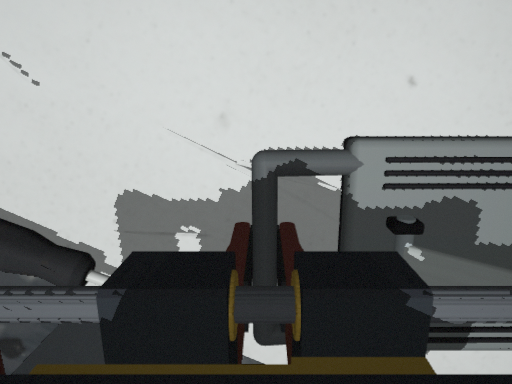

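The bar is gripped: opening 0.13, about 11.5 mm. Next I'll tip the lamp up along an arc about its base edge, letting the bar turn in the pads.

Run:
```python
import numpy as np
n=25;a=np.radians(5.13)+np.radians(np.concatenate([[0],np.cumsum(np.r_[1.5,2.5,np.full(n-2,76/(n-2))])]));x=178.7*np.cos(a);z=178.7*np.sin(a)
for i,(dx,dz) in enumerate(zip(np.diff(x),np.diff(z))):print(f'[0,{-dx:.1f},{-dz:.1f},0,0,0,1],',end='\n' if i%5==4 else '')
```

```text
[0,0.5,-4.7,0,0,0,1],[0,1.1,-7.7,0,0,0,1],[0,1.9,-10.1,0,0,0,1],[0,2.5,-10.0,0,0,0,1],[0,3.1,-9.8,0,0,0,1],
[0,3.6,-9.6,0,0,0,1],[0,4.2,-9.4,0,0,0,1],[0,4.7,-9.2,0,0,0,1],[0,5.2,-8.9,0,0,0,1],[0,5.7,-8.6,0,0,0,1],
[0,6.2,-8.2,0,0,0,1],[0,6.7,-7.8,0,0,0,1],[0,7.1,-7.4,0,0,0,1],[0,7.6,-7.0,0,0,0,1],[0,7.9,-6.6,0,0,0,1],
[0,8.3,-6.1,0,0,0,1],[0,8.6,-5.6,0,0,0,1],[0,9.0,-5.1,0,0,0,1],[0,9.2,-4.6,0,0,0,1],[0,9.5,-4.0,0,0,0,1],
[0,9.7,-3.5,0,0,0,1],[0,9.9,-2.9,0,0,0,1],[0,10.0,-2.3,0,0,0,1],[0,10.2,-1.8,0,0,0,1],[0,10.2,-1.2,0,0,0,1],
```

Emit:
drive_tool(
  series=[
    [[0, 0.5, -4.7, 0, 0, 0, 1], [0, 1.1, -7.7, 0, 0, 0, 1], [0, 1.9, -10.1, 0, 0, 0, 1], [0, 2.5, -10.0, 0, 0, 0, 1], [0, 3.1, -9.8, 0, 0, 0, 1]],
  ],
)

```text
time_s: 12.93
tool_pos: [0.4256, -0.0481, 0.0504]
ee_rot: [[0.903, 0.429, -0.0], [0.429, -0.903, 0.001], [0.0, -0.001, -1.0]]
contact_force: [-1.2, 1.7, -2.8]
gripper_width: 0.131
```

Run:
```python
from h import *
p=shot('side','s8');s=manip.read_state();print(s['time_s'],s['tool_pos'],s['gripper_width'],s['contact_force'])
cv2.imwrite('pics/s8c.png',cv2.resize(cv2.cvtColor(p['frame'][80:280,220:420],cv2.COLOR_RGB2BGR),(600,600)))
```

```text
12.9833 [ 0.42695961 -0.04890444  0.05276655] 0.12898420007251937 [-0.02527683  0.34383683 -0.51328913]
```

View pics/s8c.png

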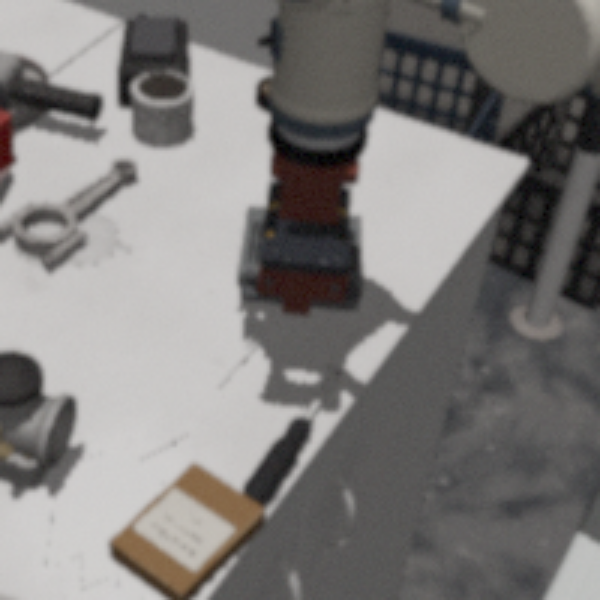

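The side crop shows the gripper lifting the bow end, with a shadow opening beneath it. I'll carry on along the arc.

Emit:
drive_tool(
  series=[
    [[0, 3.6, -9.6, 0, 0, 0, 1], [0, 4.2, -9.4, 0, 0, 0, 1], [0, 4.7, -9.2, 0, 0, 0, 1], [0, 5.2, -8.9, 0, 0, 0, 1], [0, 5.7, -8.6, 0, 0, 0, 1]],
  ],
)

```text
time_s: 13.4
tool_pos: [0.4359, -0.0698, 0.0961]
ee_rot: [[0.903, 0.429, 0.0], [0.429, -0.903, 0.0], [0.0, 0.0, -1.0]]
contact_force: [-0.5, 2.1, -0.7]
gripper_width: 0.128
```

Run:
```python
from h import *
p=shot('wrist','w9');q=shot('scene','c9');s=manip.read_state();print(s['time_s'],s['tool_pos'],s['gripper_width'],s['contact_force'],s['moment'])
```

```text
13.5 [ 0.43679819 -0.07043005  0.09707115] 0.1293742891697605 [-1.67667759  2.94227618 -0.19967983] [ 0.48223166  0.14488094 -0.00848925]
```

View pics/w9.png

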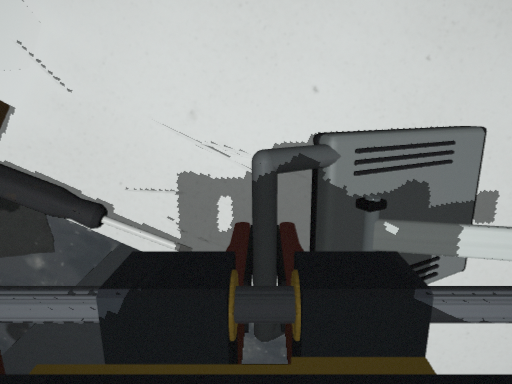

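View pics/c9.png

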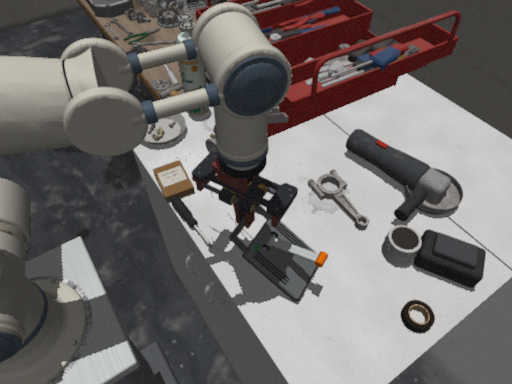

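Emit:
drive_tool(
  series=[
    [[0, 5.5, -9, 0, 0, 0, 1], [0, 6.2, -8.5, 0, 0, 0, 1], [0, 6.6, -8, 0, 0, 0, 1], [0, 7.2, -7.4, 0, 0, 0, 1], [0, 7.6, -7, 0, 0, 0, 1]],
  ],
)

```text
time_s: 13.92
tool_pos: [0.4502, -0.1001, 0.1356]
ee_rot: [[0.903, 0.429, 0.0], [0.429, -0.903, -0.0], [0.0, 0.0, -1.0]]
contact_force: [-0.0, -0.5, -2.7]
gripper_width: 0.133
```

Emit:
drive_tool(
  series=[
    [[0, 8, -6.4, 0, 0, 0, 1], [0, 8.4, -5.9, 0, 0, 0, 1], [0, 8.9, -5.4, 0, 0, 0, 1], [0, 9.2, -4.9, 0, 0, 0, 1], [0, 9.5, -4.3, 0, 0, 0, 1]],
  ],
)

```text
time_s: 14.33
tool_pos: [0.4692, -0.1396, 0.1631]
ee_rot: [[0.903, 0.429, 0.001], [0.429, -0.903, 0.0], [0.001, 0.0, -1.0]]
contact_force: [-0.5, 2.5, 1.0]
gripper_width: 0.126
```

Run:
```python
from h import *
p=shot('wrist','w10');q=shot('side','s10');s=manip.read_state();print(s['time_s'],s['tool_pos'],s['gripper_width'],s['contact_force'],s['moment'])
cv2.imwrite('pics/s10c.png',cv2.resize(cv2.cvtColor(q['frame'][60:260,220:420],cv2.COLOR_RGB2BGR),(600,600)))
```

```text
14.4333 [ 0.46959467 -0.14032149  0.16332995] 0.12515206031769777 [-1.88059526  2.84846779  4.61384731] [ 0.49764466  0.26528488 -0.02127837]
```

View pics/w10.png

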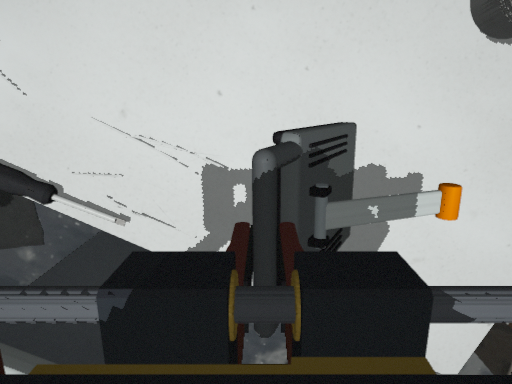

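View pics/s10c.png

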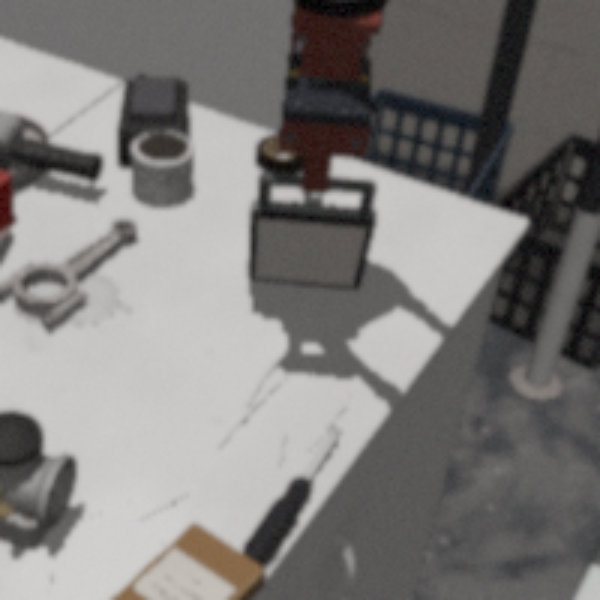

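The lamp is tipped well up. In the side crop its face shows toward the camera and the base is on the worktop; in the wrist view the leg is open with the foot at (450,202). I'll finish the arc, easing outward, then lift off.

Emit:
drive_tool(
  series=[
    [[0, 9, -5.5, 0, 0, 0, 1], [0, 9.5, -5, 0, 0, 0, 1], [0, 10, -4.5, 0, 0, 0, 1], [0, 10, -4, 0, 0, 0, 1], [0, 8, -4, 0, 0, 0, 1]],
  ],
)

```text
time_s: 14.85
tool_pos: [0.4888, -0.1821, 0.1842]
ee_rot: [[0.904, 0.429, -0.001], [0.429, -0.904, 0.0], [-0.001, -0.001, -1.0]]
contact_force: [-0.9, -0.5, -5.1]
gripper_width: 0.124
```

Emit:
drive_tool(
  series=[
    [[0, 4, -6, 0, 0, 0, 1], [0, 0, -8, 0, 0, 0, 1], [0, 0, -8, 0, 0, 0, 1], [0, 0, -8, 0, 0, 0, 1], [0, 0, -4, 0, 0, 0, 1]],
  ],
  force=25,
)

```text
time_s: 15.27
tool_pos: [0.4907, -0.1845, 0.2208]
ee_rot: [[0.903, 0.429, 0.002], [0.429, -0.903, -0.001], [0.002, 0.002, -1.0]]
contact_force: [0.1, -0.9, -4.9]
gripper_width: 0.126
```

Run:
```python
from h import *
p=shot('wrist','w11');q=shot('side','s11');s=manip.read_state();print(s['time_s'],s['tool_pos'],s['gripper_width'],s['contact_force'],s['moment'])
cv2.imwrite('pics/s11c.png',cv2.resize(cv2.cvtColor(q['frame'][60:260,220:420],cv2.COLOR_RGB2BGR),(600,600)))
```

```text
15.3667 [ 0.49072696 -0.18451012  0.22044678] 0.12671650616213542 [ 0.61251825 -0.10092714 -5.40661789] [ 0.00273368 -0.02750205  0.02462323]
```

View pics/w11.png

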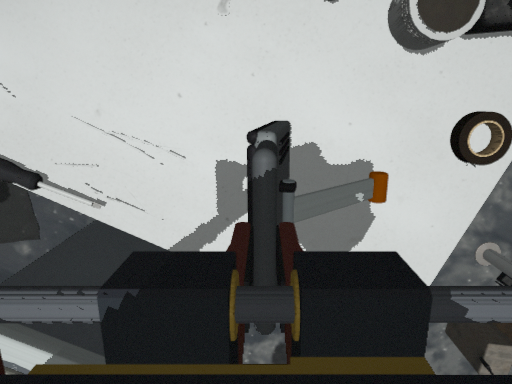

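View pics/s11c.png

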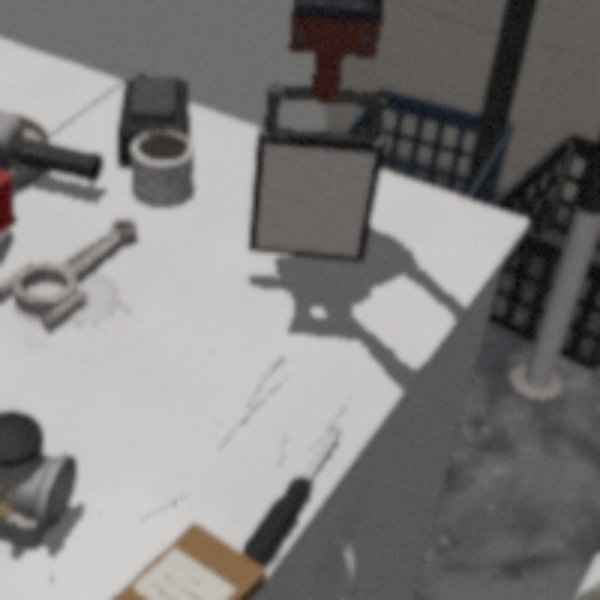

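The lamp now hangs clear, weighing 5.4 N (about 0.55 kg), nearly vertical with the leg open. Next I'll carry it toward the spot 15 cm short of the carburettor, turning it to face +y.

Run:
```python
from h import *
plan([.541,.034,.2205],down(0),20,p0=[.4907,-.1845,.2205],R0=down(25.4),jaw=1)
```

```text
[7,-8.8,0,0,0,1.27,1], [6.7,-8.9,0,0,0,1.27,1], [6.6,-9.1,0,0,0,1.27,1], [6.3,-9.3,0,0,0,1.27,1], [6.2,-9.3,0,0,0,1.27,1],
[5.9,-9.5,0,0,0,1.27,1], [5.8,-9.7,0,0,0,1.27,1], [5.5,-9.7,0,0,0,1.27,1], [5.3,-9.9,0,0,0,1.27,1], [5.1,-10,0,0,0,1.27,1],
[4.8,-10.1,0,0,0,1.27,1], [4.6,-10.2,0,0,0,1.27,1], [4.4,-10.3,0,0,0,1.27,1], [4.2,-10.4,0,0,0,1.27,1], [4,-10.5,0,0,0,1.27,1],
[3.7,-10.6,0,0,0,1.27,1], [3.4,-10.7,0,0,0,1.27,1], [3.3,-10.7,0,0,0,1.27,1], [3,-10.8,0,0,0,1.27,1], [2.7,-10.9,0,0,0,1.27,1],

end [0.541  0.034  0.2205]
```

Emit:
drive_tool(
  series=[
    [[3.5, -4.4, 0, 0, 0, 0.6, 1], [7, -8.8, 0, 0, 0, 1.3, 1], [6.7, -9, 0, 0, 0, 1.3, 1], [6.5, -9.1, 0, 0, 0, 1.3, 1], [6.3, -9.3, 0, 0, 0, 1.3, 1]],
  ],
)

```text
time_s: 15.78
tool_pos: [0.5018, -0.1344, 0.218]
ee_rot: [[0.943, 0.334, -0.001], [0.334, -0.943, 0.001], [-0.001, -0.001, -1.0]]
contact_force: [0.8, -0.2, -5.8]
gripper_width: 0.127
```

Emit:
drive_tool(
  series=[
    [[6, -9.4, 0, 0, 0, 1.3, 1], [5.9, -9.6, 0, 0, 0, 1.3, 1], [5.7, -9.7, 0, 0, 0, 1.3, 1], [5.4, -9.8, 0, 0, 0, 1.3, 1], [5.2, -10, 0, 0, 0, 1.3, 1]],
  ],
)

```text
time_s: 16.2
tool_pos: [0.5146, -0.0796, 0.218]
ee_rot: [[0.974, 0.225, -0.001], [0.225, -0.974, 0.0], [-0.001, -0.001, -1.0]]
contact_force: [0.8, 2.0, -5.9]
gripper_width: 0.129
```

Emit:
drive_tool(
  series=[
    [[5, -10, 0, 0, 0, 1.3, 1], [4.7, -10.1, 0, 0, 0, 1.3, 1], [4.5, -10.3, 0, 0, 0, 1.3, 1], [4.3, -10.4, 0, 0, 0, 1.3, 1], [4, -10.5, 0, 0, 0, 1.3, 1]],
  ],
)

```text
time_s: 16.62
tool_pos: [0.5273, -0.0251, 0.218]
ee_rot: [[0.994, 0.114, -0.001], [0.114, -0.994, 0.0], [-0.001, -0.001, -1.0]]
contact_force: [-0.6, -0.4, -4.6]
gripper_width: 0.123
```

Run:
```python
from h import *
p=shot('wrist','w12');q=shot('side','s12');c=shot('scene','c12');s=manip.read_state();print(s['time_s'],s['tool_pos'],s['ee_rot'][:,0],s['gripper_width'],s['contact_force'],s['moment'])
cv2.imwrite('pics/s12c.png',cv2.resize(cv2.cvtColor(q['frame'][80:280,160:360],cv2.COLOR_RGB2BGR),(600,600)))
obs=[]
for P,n in((p,'w'),(q,'side'),(c,'scene')):
  print(n,[(m['at'],round(m['conf'],2),atz(P,m['at'],0).round(3)) for m in manip.mark_of(P,'carburettor')[:1]],[(m['at'],round(m['conf'],2)) for m in manip.boxes_of(P,'carburettor')[:1]])
```

```text
16.7667 [ 0.52734275 -0.02529336  0.21812963] [ 9.93135719e-01  1.16964047e-01 -9.24987355e-04] 0.12315541315531146 [-0.51770333  0.97854164 -4.89883738] [ 0.09353049  0.02022293 -0.05250758]
w [([74.3, 129.6], 0.75, array([0.545, 0.186, 0.   ]))] [([42.4, 132.4], 0.59)]
side [([225.6, 232.4], 0.97, array([ 0.546,  0.186, -0.   ]))] [([223.1, 219.4], 0.86)]
scene [([224.9, 158.6], 0.74, array([0.536, 0.181, 0.   ]))] [([176.9, 180.0], 0.65)]
```

View pics/s12c.png

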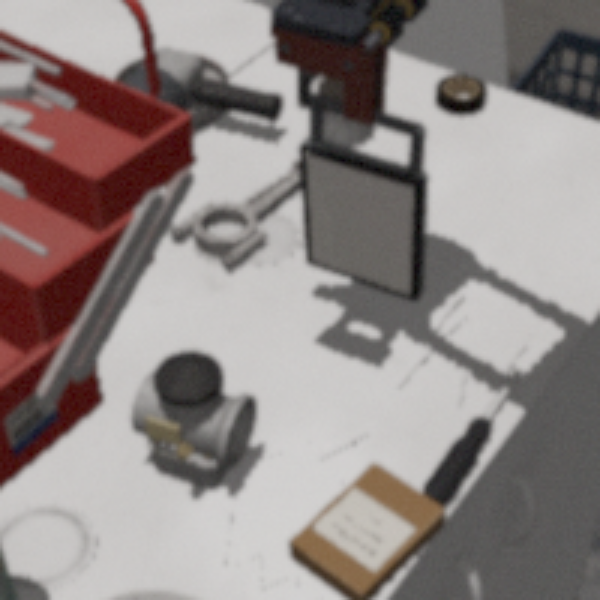

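View pics/c12.png

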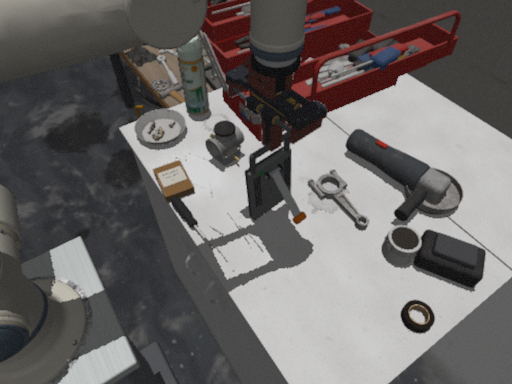

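View pics/w12.png

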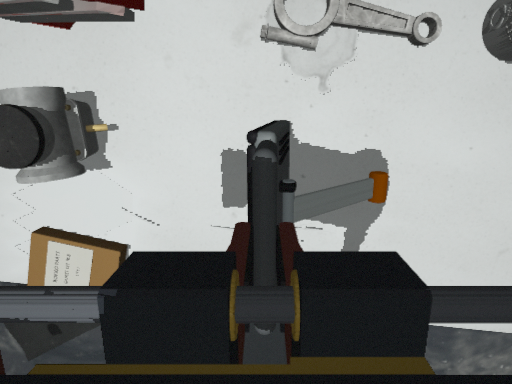

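All views show the lamp hanging upright with the leg behind. The carburettor is at about (0.545, 0.186), and the wrist and side views agree. The bystanders haven't been touched. I'll finish the approach.

Run:
```python
from h import *
plan([.544,.032,.218],down(0),8,jaw=1)
```

```text
[2.9,-7.1,0.1,0,0,0.82,1], [2.8,-7.1,0.1,0,0,0.82,1], [2.7,-7.1,0.1,0,0,0.82,1], [2.6,-7.2,0.1,0,0,0.82,1], [2.5,-7.2,0,0,0,0.82,1],
[2.3,-7.3,0.1,0.01,0,0.82,1], [2.3,-7.3,0.1,-0,0,0.82,1], [2.2,-7.3,0.1,-0,0,0.82,1], 
end [0.544 0.032 0.218]
```

Emit:
drive_tool(
  series=[
    [[2.9, -7.1, 0, 0, 0, 0.82, 1], [2.8, -7.1, 0, 0, 0, 0.82, 1], [2.7, -7.1, 0, 0, 0, 0.82, 1], [2.6, -7.2, 0, 0, 0, 0.82, 1], [2.5, -7.2, 0, 0, 0, 0.82, 1]],
  ],
)

```text
time_s: 17.48
tool_pos: [0.538, 0.0103, 0.2188]
ee_rot: [[0.999, 0.042, 0.0], [0.042, -0.999, -0.0], [0.0, 0.0, -1.0]]
contact_force: [0.1, -0.6, -6.3]
gripper_width: 0.126
```

Emit:
drive_tool(
  series=[
    [[2.3, -7.3, 0, 0, 0, 0.82, 1], [2.3, -7.3, 0, 0, 0, 0.82, 1], [2.2, -7.3, 0, 0, 0, 0.82, 1], [0, 0, 6, 0, 0, 0, 1], [0, 0, 10, 0, 0, 0, 1]],
  ],
)

```text
time_s: 17.9
tool_pos: [0.5447, 0.0323, 0.2034]
ee_rot: [[1.0, 0.001, 0.002], [0.001, -1.0, -0.0], [0.002, 0.0, -1.0]]
contact_force: [-0.2, -0.5, -5.0]
gripper_width: 0.127
```

Emit:
drive_tool(
  series=[
    [[0, 0, 8, 0, 0, 0, 1], [0, 0, 6, 0, 0, 0, 1], [0, 0, 3, 0, 0, 0, 1], [0, 0, 2, 0, 0, 0, 1], [0, 0, 0, 0, 0, 0, 1]],
  ],
)

```text
time_s: 18.32
tool_pos: [0.5438, 0.0323, 0.1831]
ee_rot: [[1.0, 0.0, -0.001], [0.0, -1.0, -0.0], [-0.001, 0.0, -1.0]]
contact_force: [-0.6, 0.2, -4.8]
gripper_width: 0.129
```

Run:
```python
from h import *
p=shot('wrist','w13');q=shot('side','s13');c=shot('scene','c13');s=manip.read_state();print(s['time_s'],s['tool_pos'],s['ee_rot'][:,0],s['contact_force'])
cv2.imwrite('pics/c13c.png',cv2.resize(cv2.cvtColor(c['frame'][60:260,180:380],cv2.COLOR_RGB2BGR),(600,600)))
cv2.imwrite('pics/s13c.png',cv2.resize(cv2.cvtColor(q['frame'][80:280,160:360],cv2.COLOR_RGB2BGR),(600,600)))
for n in ['lamp_base','leg_foot','leg_hinge','lamp']:
  o=[]
  for P in (p,q,c):
    m=manip.mark_of(P,n)[:1]
    if m: o.append((P,m[0]['at'])); print(n,np.round(m[0]['at']),round(m[0]['conf'],2))
  if len(o)>1: print(tri(o).round(4))
```

```text
18.4667 [0.54428294 0.03249731 0.18428758] [9.99999366e-01 6.42190887e-04 9.25247537e-04] [-3.39733562e-03  1.10191769e+00 -5.25137513e+00]
lamp_base [282. 172.] 0.88
lamp_base [264. 187.] 0.79
lamp_base [267. 195.] 0.57
[0.5493 0.0144 0.0138]
leg_foot [371. 181.] 0.93
leg_foot [281. 165.] 0.41
leg_foot [283. 208.] 0.57
[ 0.5438 -0.058   0.0445]
leg_hinge [284. 212.] 0.84
leg_hinge [265. 159.] 0.58
leg_hinge [262. 162.] 0.87
[0.5409 0.0217 0.1213]
lamp [258. 193.] 0.77
lamp [268. 186.] 0.74
lamp [259. 171.] 0.85
[0.536  0.0412 0.0602]
```

View pics/c13c.png

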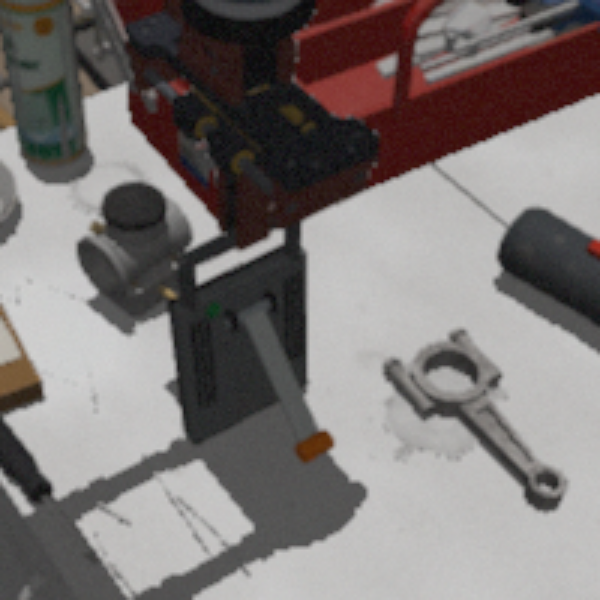

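View pics/s13c.png

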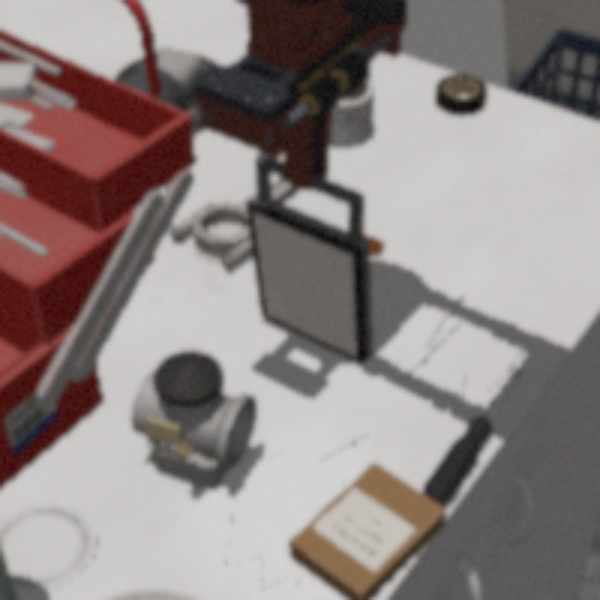

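The base hangs about 1 cm above the worktop at y≈0.015. The lamp leans slightly forward, with its bow end ahead of the base. I'll shift it 15 mm toward the carburettor and lower it slowly until it touches.

Emit:
drive_tool(
  series=[
    [[0, -4, 1, 0, 0, 0, 1], [0, -5, 2, 0, 0, 0, 1], [0, -4, 2, 0, 0, 0, 1], [0, -2, 2, 0, 0, 0, 1], [0, 0, 1, 0, 0, 0, 1]],
  ],
)

```text
time_s: 19.48
tool_pos: [0.5452, 0.0484, 0.1787]
ee_rot: [[1.0, 0.002, 0.005], [0.002, -1.0, 0.0], [0.005, -0.0, -1.0]]
contact_force: [1.1, 1.0, 9.2]
gripper_width: 0.126
```

Emit:
drive_tool(
  series=[
    [[0, 0, 1.5, 0, 0, 0, 1], [0, 0, 1.5, 0, 0, 0, 1], [0, 0, 0, 0, 0, 0, 1]],
  ],
)

```text
time_s: 19.73
tool_pos: [0.5456, 0.0481, 0.1786]
ee_rot: [[1.0, 0.001, 0.009], [0.001, -1.0, 0.0], [0.009, -0.0, -1.0]]
contact_force: [-2.5, -0.2, 14.8]
gripper_width: 0.129
```

Emit:
drive_tool(
  series=[
    [[0, 0, 1.5, 0, 0, 0, 1], [0, 0, 1.5, 0, 0, 0, 1], [0, 0, 0, 0, 0, 0, 1]],
  ],
)

```text
time_s: 19.98
tool_pos: [0.5461, 0.0482, 0.1785]
ee_rot: [[1.0, 0.001, 0.013], [0.001, -1.0, 0.001], [0.013, -0.001, -1.0]]
contact_force: [-5.3, 0.6, 24.5]
gripper_width: 0.125
```

Touchdown came earlier than expected, and the arm is now pressing down. The bar has rolled toward the fingertips. I'll ease the pressure first.

Emit:
drive_tool(
  series=[
    [[0, 0, -3, 0, 0, 0, 1], [0, 0, -3, 0, 0, 0, 1], [0, 0, -1.5, 0, 0, 0, 1], [0, 0, 0, 0, 0, 0, 1]],
  ],
)

```text
time_s: 20.32
tool_pos: [0.5449, 0.0478, 0.1787]
ee_rot: [[1.0, 0.001, 0.003], [0.001, -1.0, 0.0], [0.003, -0.0, -1.0]]
contact_force: [0.5, 0.5, 6.2]
gripper_width: 0.125
```

Run:
```python
from h import *
p=shot('wrist','w14');q=shot('side','s14');c=shot('scene','c14');s=manip.read_state();print(s['time_s'],s['tool_pos'],s['ee_rot'][:,0],s['contact_force'],s['moment'])
cv2.imwrite('pics/c14c.png',cv2.resize(cv2.cvtColor(c['frame'][60:210,180:330],cv2.COLOR_RGB2BGR),(600,600)))
cv2.imwrite('pics/s14c.png',cv2.resize(cv2.cvtColor(q['frame'][90:240,180:330],cv2.COLOR_RGB2BGR),(600,600)))
for n in ['lamp_base','leg_foot','leg_hinge','lamp','lamp_handle']:
  o=[]
  for P in (p,q,c):
    m=manip.mark_of(P,n)[:1]
    if m: o.append((P,m[0]['at'])); print(n,np.round(m[0]['at']),round(m[0]['conf'],2))
  if len(o)>1: print(tri(o).round(4))
```

```text
20.4667 [0.54492933 0.04771565 0.17870297] [9.99994494e-01 7.21460942e-04 3.23894871e-03] [0.79254596 0.49492814 6.57700378] [ 0.01953088 -0.16026657 -0.04564506]
lamp_base [286. 179.] 0.82
lamp_base [262. 194.] 0.75
lamp_base [260. 195.] 0.86
[0.5432 0.0284 0.0039]
leg_foot [373. 185.] 0.56
leg_foot [278. 165.] 0.4
leg_foot [280. 204.] 0.75
[ 0.545  -0.0456  0.0476]
leg_hinge [283. 209.] 0.68
leg_hinge [262. 160.] 0.66
leg_hinge [262. 162.] 0.57
[0.5453 0.032  0.1177]
lamp [258. 194.] 0.56
lamp [258. 181.] 0.8
lamp [260. 168.] 0.6
[0.5469 0.0518 0.0713]
lamp_handle [265. 248.] 0.63
lamp_handle [256. 145.] 0.81
[0.5441 0.0507 0.1795]
```

View pics/c14c.png

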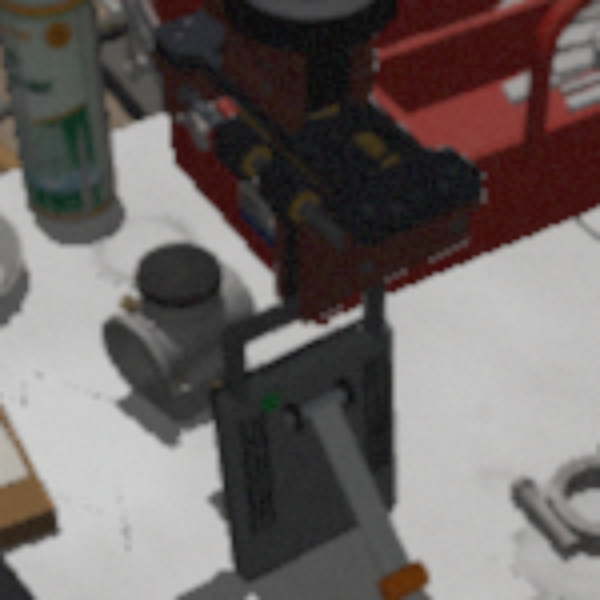

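View pics/s14c.png

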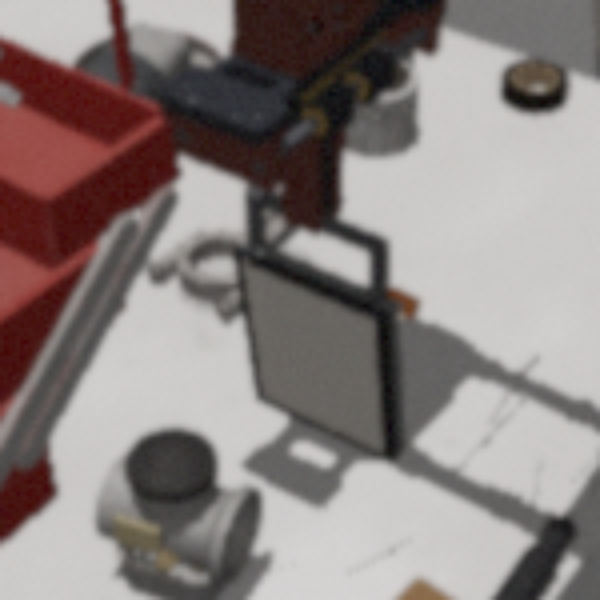

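View pics/w14.png

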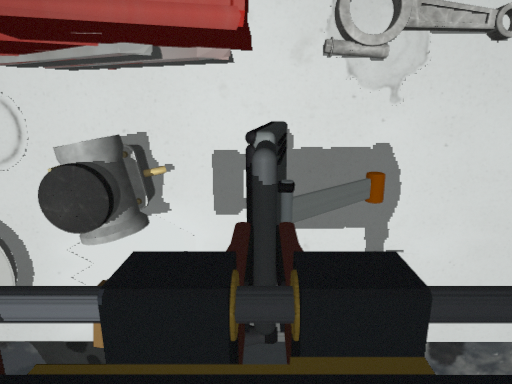

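The base corner touches at y≈0.028 and the bar is at y≈0.05, so the lamp leans slightly forward. The bar sits near the fingertips. I'll bring it upright on its base, then regrasp deeper with the fingers still caging the bar.

Emit:
drive_tool(
  series=[
    [[0, 4, -0.3, 0, 0, 0, 1], [0, 5, -0.3, 0, 0, 0, 1], [0, 5, 0, 0, 0, 0, 1], [0, 4, 0, 0, 0, 0, 1], [0, 0, 0, 0, 0, 0, 1]],
  ],
)

```text
time_s: 21.63
tool_pos: [0.5449, 0.0288, 0.1787]
ee_rot: [[1.0, -0.0, 0.003], [-0.0, -1.0, -0.0], [0.003, 0.0, -1.0]]
contact_force: [2.8, 0.7, 6.1]
gripper_width: 0.124
```

Run:
```python
from h import *
p=shot('wrist','w15');q=shot('side','s15');c=shot('scene','c15');s=manip.read_state();print(s['time_s'],s['tool_pos'],s['contact_force'],s['moment'])
cv2.imwrite('pics/s15c.png',cv2.resize(cv2.cvtColor(q['frame'][90:240,180:330],cv2.COLOR_RGB2BGR),(600,600)))
for n in ['lamp_base','leg_foot','lamp_handle']:
  o=[]
  for P in (p,q,c):
    m=manip.mark_of(P,n)[:1]
    if m: o.append((P,m[0]['at'])); print(n,np.round(m[0]['at']),round(m[0]['conf'],2))
  if len(o)>1: print(tri(o).round(4))
```

```text
21.7833 [0.54492786 0.02916775 0.1787299 ] [ 2.94416231 -0.6578923   5.94641748] [ 0.19172046 -0.32574528 -0.06126038]
lamp_base [262. 192.] 0.87
lamp_base [262. 196.] 0.9
[0.5469 0.025  0.0031]
leg_foot [353. 181.] 0.89
leg_foot [280. 207.] 0.78
[ 0.5445 -0.0484  0.0386]
lamp_handle [264. 246.] 0.95
lamp_handle [264. 142.] 0.63
lamp_handle [262. 140.] 0.7
[0.5424 0.0294 0.1777]
```

View pics/s15c.png

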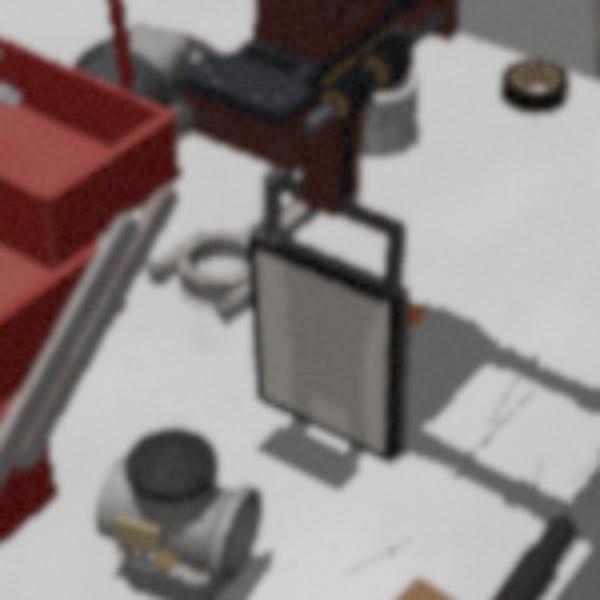

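The lamp stands upright on its base. The foot height of 0.039 matches an upright lamp with the leg fully open. I'll drop the grip to 3 N and slide the pads down over the bar for a deeper hold.

Emit:
drive_tool(
  series=[
    [[0, 0, 0, 0, 0, 0, 1], [0, 0, 0, 0, 0, 0, 1], [0, 0, 1, 0, 0, 0, 1], [0, 0, 2, 0, 0, 0, 1], [0, 0, 2, 0, 0, 0, 1]],
  ],
  force=3,
)

```text
time_s: 22.65
tool_pos: [0.5439, 0.0294, 0.1725]
ee_rot: [[1.0, 0.001, -0.0], [0.001, -1.0, -0.0], [-0.0, 0.0, -1.0]]
contact_force: [0.1, -0.9, 4.7]
gripper_width: 0.135
```

Emit:
drive_tool(
  series=[
    [[0, 0, 2, 0, 0, 0, 1], [0, 0, 2, 0, 0, 0, 1], [0, 0, 0, 0, 0, 0, 1]],
  ],
)

```text
time_s: 22.9
tool_pos: [0.5438, 0.0296, 0.1679]
ee_rot: [[1.0, 0.001, -0.001], [0.001, -1.0, 0.0], [-0.001, -0.0, -1.0]]
contact_force: [0.2, -0.2, 1.7]
gripper_width: 0.136
```

Emit:
drive_tool(
  series=[
    [[0, 3, 0.5, 0, 0, 0, 1], [0, 4, 0.5, 0, 0, 0, 1], [0, 4, 0.5, 0, 0, 0, 1], [0, 4, 0.5, 0, 0, 0, 1], [0, 4, 0.5, 0, 0, 0, 1]],
  ],
  force=5,
)

```text
time_s: 23.32
tool_pos: [0.544, 0.01, 0.1664]
ee_rot: [[1.0, 0.0, -0.0], [0.0, -1.0, -0.0], [-0.0, 0.0, -1.0]]
contact_force: [0.5, 0.1, 4.0]
gripper_width: 0.136
```

Emit:
drive_tool(
  series=[
    [[0, 4, 0.6, 0, 0, 0, 1], [0, 4, 0.6, 0, 0, 0, 1], [0, 4, 0.7, 0, 0, 0, 1], [0, 4, 0.8, 0, 0, 0, 1], [0, 4, 0.9, 0, 0, 0, 1]],
  ],
)

```text
time_s: 23.73
tool_pos: [0.5441, -0.01, 0.1627]
ee_rot: [[1.0, 0.0, 0.0], [0.0, -1.0, -0.0], [0.0, 0.0, -1.0]]
contact_force: [-0.1, -1.3, 4.1]
gripper_width: 0.139
```

Run:
```python
from h import *
p=shot('wrist','w16');q=shot('side','s16');c=shot('scene','c16');s=manip.read_state();print(s['time_s'],s['tool_pos'],s['contact_force'],s['moment'],s['gripper_width'])
cv2.imwrite('pics/s16c.png',cv2.resize(cv2.cvtColor(q['frame'][90:240,180:330],cv2.COLOR_RGB2BGR),(600,600)))
cv2.imwrite('pics/c16c.png',cv2.resize(cv2.cvtColor(c['frame'][90:240,180:330],cv2.COLOR_RGB2BGR),(600,600)))
for n in ['lamp_base','leg_foot','lamp_handle']:
  o=[]
  for P in (p,q,c):
    m=manip.mark_of(P,n)[:1]
    if m: o.append((P,m[0]['at'])); print(n,np.round(m[0]['at']),round(m[0]['conf'],2))
  if len(o)>1: print(tri(o).round(4))
```

```text
23.8833 [ 0.54409971 -0.00987456  0.16267533] [-0.32697075 -1.97449563  4.16628128] [-0.2285642   0.07717019  0.06886512] 0.13367330277478057
lamp_base [260. 196.] 0.91
leg_foot [317. 180.] 0.62
leg_foot [245. 151.] 0.58
leg_foot [280. 215.] 0.8
[ 0.5743 -0.0427  0.0548]
lamp_handle [262. 255.] 0.62
lamp_handle [272. 131.] 0.93
lamp_handle [270. 154.] 0.81
[ 0.5412 -0.0095  0.1779]
```

View pics/s16c.png

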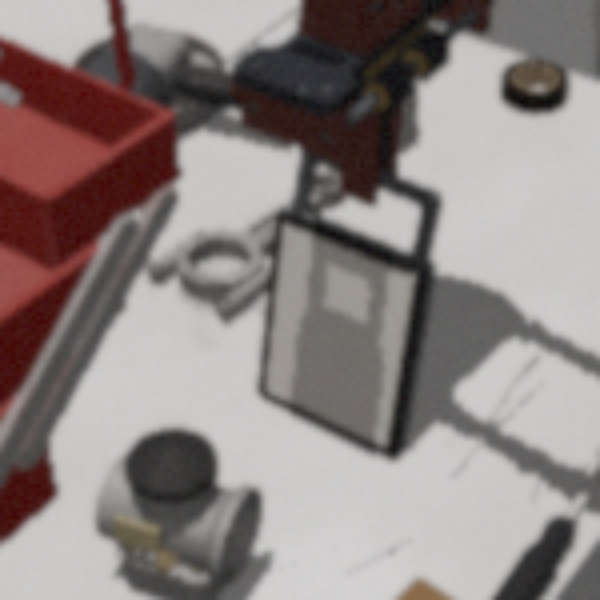

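View pics/c16c.png

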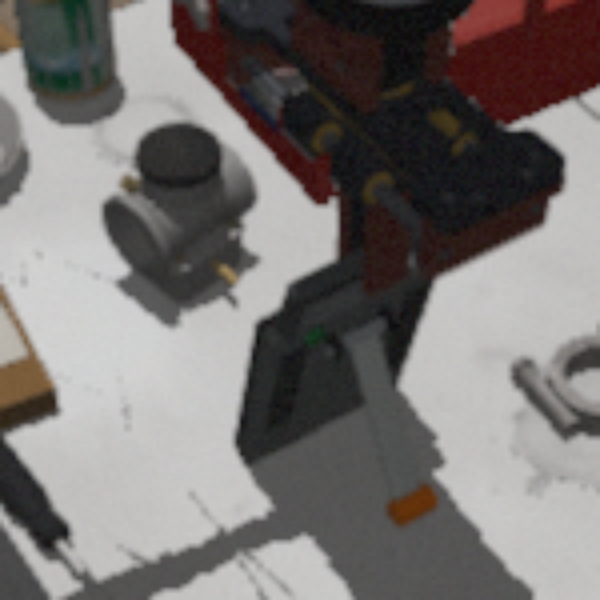

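The lamp is leaning back smoothly, with the base at the same spot and the foot nearly down. I'll continue until the foot lands.

Emit:
drive_tool(
  series=[
    [[0, 4, 0.9, 0, 0, 0, 1], [0, 4, 1, 0, 0, 0, 1], [0, 4, 1.1, 0, 0, 0, 1], [0, 3, 0.9, 0, 0, 0, 1], [0, 2, 0.7, 0, 0, 0, 1]],
  ],
)

```text
time_s: 24.75
tool_pos: [0.5441, -0.0271, 0.1577]
ee_rot: [[1.0, 0.0, -0.0], [0.0, -1.0, -0.0], [-0.0, 0.0, -1.0]]
contact_force: [0.4, -1.1, 2.4]
gripper_width: 0.134
```

Emit:
drive_tool(
  series=[
    [[0, 2, 0.7, 0, 0, 0, 1], [0, 2, 0.7, 0, 0, 0, 1], [0, 2, 0.7, 0, 0, 0, 1], [0, 0, 0, 0, 0, 0, 1]],
  ],
)

```text
time_s: 25.08
tool_pos: [0.5441, -0.0321, 0.1559]
ee_rot: [[1.0, 0.001, -0.0], [0.001, -1.0, 0.001], [-0.0, -0.001, -1.0]]
contact_force: [0.6, 0.2, 1.7]
gripper_width: 0.132
```

Run:
```python
from h import *
p=shot('wrist','w17');q=shot('side','s17');c=shot('scene','c17');s=manip.read_state();print(s['time_s'],s['tool_pos'],s['contact_force'],s['moment'],s['gripper_width'])
cv2.imwrite('pics/s17c.png',cv2.resize(cv2.cvtColor(q['frame'][90:240,180:330],cv2.COLOR_RGB2BGR),(600,600)))
cv2.imwrite('pics/c17c.png',cv2.resize(cv2.cvtColor(c['frame'][90:240,180:330],cv2.COLOR_RGB2BGR),(600,600)))
for n in ['lamp_base','leg_foot','lamp_handle']:
  o=[]
  for P in (p,q,c):
    m=manip.mark_of(P,n)[:1]
    if m: o.append((P,m[0]['at'])); print(n,np.round(m[0]['at']),round(m[0]['conf'],2))
  if len(o)>1: print(tri(o).round(4))
```

```text
25.2333 [ 0.54406788 -0.03207502  0.15588846] [-0.23422159  0.60891228  2.26085014] [0.21094969 0.02253957 0.07250299] 0.132097193567421
lamp_base [202. 182.] 0.95
lamp_base [263. 192.] 0.62
lamp_base [259. 197.] 0.75
[0.5415 0.027  0.0038]
leg_foot [294. 179.] 0.8
leg_foot [281. 218.] 0.72
[ 0.5437 -0.0571  0.0063]
lamp_handle [264. 253.] 0.76
lamp_handle [276. 129.] 0.96
[ 0.5464 -0.0309  0.1737]
```

View pics/s17c.png

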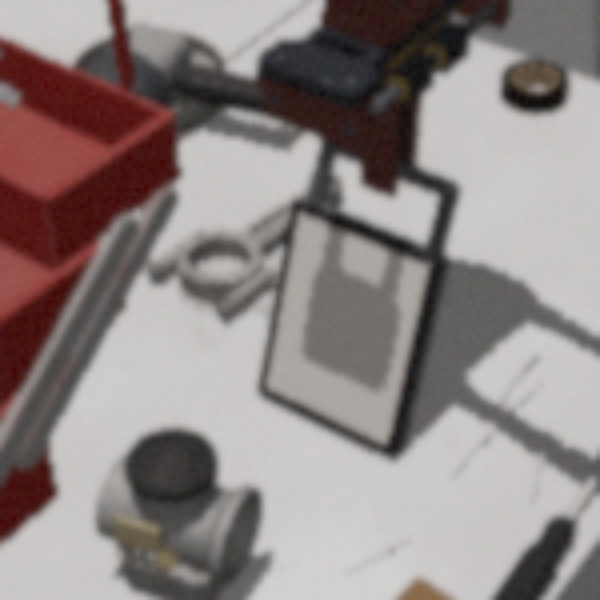

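View pics/c17c.png

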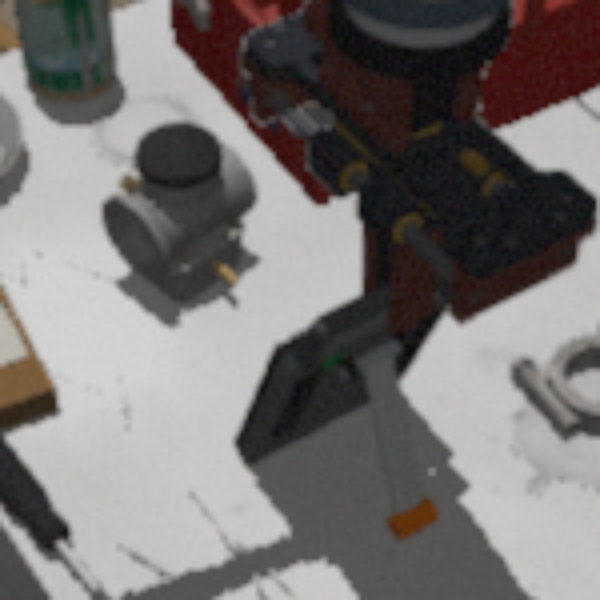

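The base is at (0.5415, 0.027) and the foot is essentially on the worktop. I'll nudge back 2 mm to check for contact, then open slowly with the bar still caged.

Emit:
drive_tool(
  series=[
    [[0, 1, 0.4, 0, 0, 0, 1], [0, 1, 0.4, 0, 0, 0, 1], [0, 0, 0, 0, 0, 0, 1], [0, 0, 0, 0, 0, 0, 1]],
  ],
  force=3,
)

```text
time_s: 26.02
tool_pos: [0.5443, -0.0344, 0.1557]
ee_rot: [[1.0, 0.001, 0.001], [0.001, -1.0, 0.0], [0.001, -0.0, -1.0]]
contact_force: [0.2, 2.3, 4.5]
gripper_width: 0.134
```

Emit:
drive_tool(
  series=[
    [[0, 0, 0, 0, 0, 0, 0.82], [0, 0, 0, 0, 0, 0, 0.8], [0, 0, 0, 0, 0, 0, 0.77], [0, 0, 0, 0, 0, 0, 0.75], [0, 0, 0, 0, 0, 0, 0.72]],
  ],
)

```text
time_s: 26.43
tool_pos: [0.5439, -0.0348, 0.1546]
ee_rot: [[1.0, 0.0, -0.001], [0.0, -1.0, -0.001], [-0.001, 0.001, -1.0]]
contact_force: [0.1, 0.3, -0.0]
gripper_width: 0.27
```

Run:
```python
from h import *
p=shot('wrist','w18');q=shot('side','s18');c=shot('scene','c18');s=manip.read_state();print(s['time_s'],s['tool_pos'],s['contact_force'],s['moment'],s['gripper_width'])
cv2.imwrite('pics/c18c.png',cv2.resize(cv2.cvtColor(c['frame'][90:240,180:330],cv2.COLOR_RGB2BGR),(600,600)))
for n in ['lamp_base','leg_foot','lamp_handle']:
  o=[]
  for P in (p,q,c):
    m=manip.mark_of(P,n)[:1]
    if m: o.append((P,m[0]['at'])); print(n,np.round(m[0]['at']),round(m[0]['conf'],2))
  if len(o)>1: print(tri(o).round(4))
```

```text
26.5833 [ 0.54399231 -0.03465709  0.15490461] [0.29153052 0.07445796 0.02838668] [0.05421309 0.03409276 0.00807687] 0.28041198994331973
lamp_base [197. 182.] 0.9
lamp_base [260. 191.] 0.67
lamp_base [257. 194.] 0.94
[0.5431 0.0309 0.0105]
leg_foot [289. 177.] 0.66
leg_foot [282. 219.] 0.8
[ 0.5451 -0.0561  0.0017]
lamp_handle [255. 254.] 0.69
lamp_handle [277. 132.] 0.88
lamp_handle [282. 160.] 0.89
[ 0.545  -0.0306  0.1692]
```

View pics/w18.png

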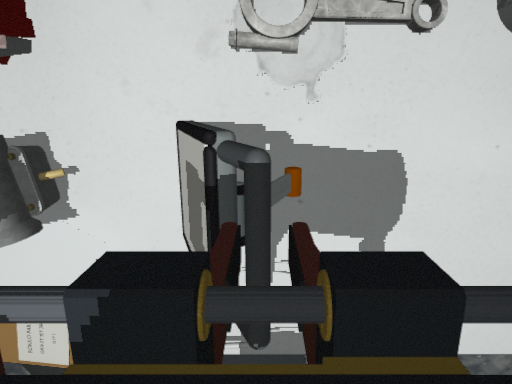

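View pics/c18c.png

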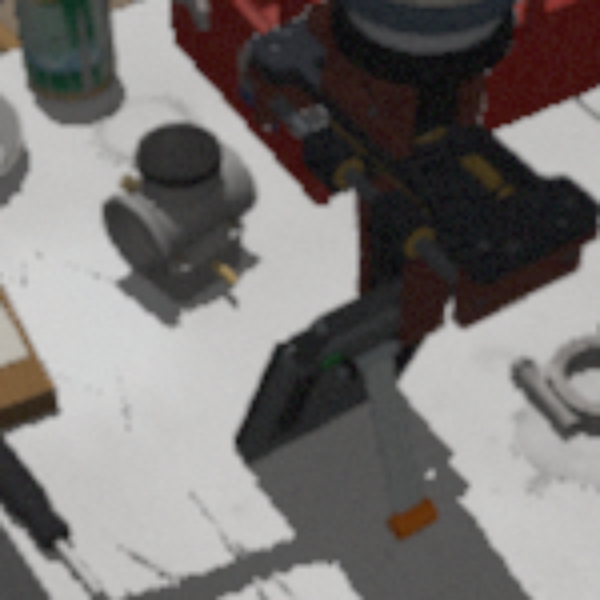

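The bar (column 258) is free between the open fingers, the force is near zero and the lamp stands on its own. Now raising the tool straight up.

Emit:
drive_tool(
  series=[
    [[0, -1.5, -4, 0, 0, 0, 0.7], [0, 0, -8, 0, 0, 0, 0.7], [0, 0, -10, 0, 0, 0, 0.7], [0, 0, -15, 0, 0, 0, 0.7], [0, 0, -20, 0, 0, 0, 0.7]],
  ],
)

```text
time_s: 27.45
tool_pos: [0.5437, -0.0328, 0.2127]
ee_rot: [[1.0, 0.001, -0.001], [0.001, -1.0, 0.0], [-0.001, -0.0, -1.0]]
contact_force: [0.2, -0.0, 0.5]
gripper_width: 0.299
```

Emit:
drive_tool(
  series=[
    [[0, 0, -25, 0, 0, 0, 0.7], [0, 0, -25, 0, 0, 0, 0.7], [0, 0, -15, 0, 0, 0, 0.7], [0, 0, 0, 0, 0, 0, 0.7], [0, 0, 0, 0, 0, 0, 0.7]],
  ],
)

```text
time_s: 27.87
tool_pos: [0.5446, -0.033, 0.2789]
ee_rot: [[1.0, 0.001, 0.003], [0.001, -1.0, -0.0], [0.003, 0.0, -1.0]]
contact_force: [-0.4, 0.3, -0.3]
gripper_width: 0.302
```

Run:
```python
from h import *
np.set_printoptions(precision=4,suppress=True)
p=shot('wrist','w19');q=shot('side','s19');c=shot('scene','c19');s=manip.read_state();print(s['time_s'],s['tool_pos'],s['contact_force'],s['gripper_width'])
for n in ['lamp_base','leg_foot','lamp_handle','carburettor','con_rod','gasket_box','screwdriver']:
  o=[]
  for P in (p,q,c):
    m=manip.mark_of(P,n)[:1]
    if m and m[0]['conf']>.5: o.append((P,m[0]['at'])); print(n,np.round(m[0]['at']),round(m[0]['conf'],2),atz(P,m[0]['at'],0).round(3))
  if len(o)>1: print(tri(o).round(4))
```

```text
28.0167 [ 0.5438 -0.0329  0.2756] [ 0.2346 -0.3306 -0.3651] 0.296319821293143
lamp_base [217. 161.] 0.72 [0.543 0.029 0.   ]
lamp_base [260. 192.] 0.6 [0.555 0.025 0.   ]
lamp_base [257. 197.] 0.91 [0.534 0.029 0.   ]
[0.5432 0.0295 0.0027]
leg_foot [286. 157.] 0.66 [ 0.548 -0.06   0.   ]
leg_foot [284. 219.] 0.78 [ 0.549 -0.058  0.   ]
[ 0.548  -0.0597  0.0023]
lamp_handle [262. 194.] 0.9 [ 0.5   -0.029  0.   ]
lamp_handle [276. 130.] 0.6 [ 0.675 -0.233  0.   ]
lamp_handle [280. 161.] 0.55 [0.649 0.096 0.   ]
[ 0.5446 -0.0305  0.1721]
carburettor [ 93. 161.] 0.92 [0.543 0.189 0.   ]
carburettor [225. 234.] 0.98 [0.544 0.19  0.   ]
carburettor [224. 156.] 0.67 [0.538 0.191 0.   ]
[ 0.5413  0.1906 -0.0001]
con_rod [245. 150.] 0.58 [ 0.695 -0.097  0.   ]
con_rod [339. 204.] 0.84 [ 0.682 -0.095  0.   ]
[ 0.688  -0.094   0.0006]
gasket_box [284. 261.] 0.76 [0.385 0.176 0.   ]
gasket_box [177. 182.] 0.77 [0.397 0.18  0.   ]
[0.3905 0.1763 0.0019]
screwdriver [317. 226.] 0.66 [0.374 0.045 0.   ]
screwdriver [193. 221.] 0.63 [0.374 0.053 0.   ]
[0.3724 0.0496 0.0053]
```

View pics/w19.png

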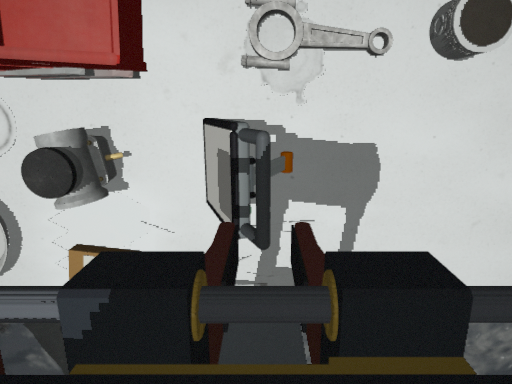

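View pics/c19.png

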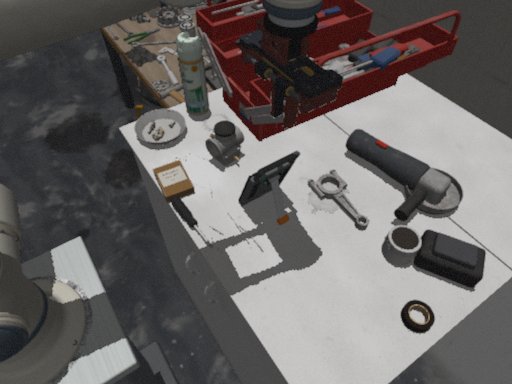

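View pics/s19.png

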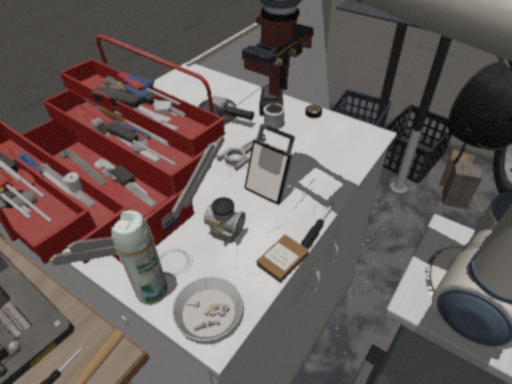

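The lamp stands free on its base and leg, facing the carburettor. The base-to-carburettor distance is about 0.16 m and the sideways offset only a few mm. The bystanders are where they started. I'm handing the job in.

```bash
python3 -c "
from rig import manip
print(manip.close_job())"
```

```text
the job is handed in; nothing more can be done
None
```

The job is handed in at about 28 s of the 61 s allowed. The lamp stands on its base strip and opened leg, facing the carburettor, with the gripper clear above it. I pinched the foot and swung the leg to its stop, then tipped the lamp up by its bow and carried it over. I set the base down, leaned the lamp back onto the leg, opened the jaws and rose straight up.

**What the last checks showed** (camera measurements, good to a few mm):

| Check | Measured | Needed |
|---|---|---|
| Base to carburettor middle | about 160 mm | 100–200 mm |
| Sideways offset | within a few mm | ±35 mm |
| Base corner height | about 3 mm | below 12 mm |
| Foot centre height | about 2 mm | below 20 mm |
| Lean back | about 0.35 rad, from the bow standing about 60 mm behind the base corner | below 0.5 rad |

- **Leg:** I had no direct reading of the leg joint. Its opening is inferred from the full swing, the extra pull at the stop, and the foot height matching a fully open leg.
- **Bystanders:** the final positions of the carburettor, connecting rod, carton and screwdriver agree with the first ones within measuring noise of about 5 mm.
- **Foot height:** the 2 mm reading is below the 8 mm that a 16 mm thick foot allows, so that measurement is off by several mm.

**What did not go to plan:**
- **Bar in the grip:** the bar rolled about 8 mm toward the fingertips while the lamp was being tipped up.
- **Touchdown:** because of that, the base touched down sooner than I expected. The arm pressed it onto the worktop with roughly 25–30 N before I eased off. I then took a deeper hold before leaning the lamp back.

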